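Change the laser engraver over from walnut to pine

TASK

The walnut job on the desktop laser engraver is done: change it over to the pine. Switch the isolator lever off, ease the hood up until it stays open, lay every finished walnut piece flat in the plywood out-tray and every pine block flat in a jig bay of its own; then ease the hood fully shut, press the rear (softwood) key so that it stays down with the other keys up, and only then switch the isolator back on. Never let the hood's spring slam it or fling it, never have the power on with the hood open, and leave the tape measure, torch and pencil alone.

Things in the scene. Friction and masses are not known exactly. Their poses are not given: they have to be found in the camera images.
- engraver: Fixed grey machine 220 (x) x 350 (y) mm. Origin: centre of its underside; x points from its front to its rear, y to its left, z up. Left part (y -70 to 175): pan under the hood, floor 30 mm, rim 65 mm high, plywood jig of three bays; laser head parked at the rear (x 65 to 99, 84 mm high). Right: panel, top 70 mm high, keys in a row front to rear, isolator lever behind
- bay1 (a point): Centre of the floor of the right-hand jig bay (next to the panel). Each bay is 58 mm wide along the engraver's y and 120 mm long along its x, bounded by plywood strips 8 mm wide that stand 9 mm above this floor; bay pitch 66 mm. Axes as the engraver's
- bay2 (a point): Centre of the floor of the middle jig bay (as bay1)
- bay3 (a point): Centre of the floor of the left-hand jig bay (as bay1)
- hood (a joint): Angle in rad: 0 shut, 1.32 open stop. White hood 217 x 245 x 48 mm with amber window. Over-centre spring plus weight pull it shut below 1.02 rad (4 N at the bar near shut) and push it up to the stop above that, where it stays (about 2 N at the bar). Let go part-way it slams at 3 to 4 rad/s; over 2 rad/s either way counts as slammed or flung. Letting go within 0.02 rad of shut is harmless
- hood_bar (a point): Middle of the hood's handle: round steel bar 12 mm thick, 110 mm long along the engraver's y, 40 mm in front of the hood's front face (posts at its ends). Gripped from above, fingers in front of and behind it, it turns in the grip as the hood swings. In the engraver's frame it is 257 mm in front of the hinge line and 38 mm above it when shut, and goes up and rearward in an arc about it
- hood_pivot (a point): Point on the hood's hinge line (which runs along the engraver's y) at the rear of the pan, 67 mm above the bench; fixed to the engraver, same axes
- key_front (a joint): Front key (hardwood), travel in m: 0 up, about 0.008 latched down, 0.0105 bottom stop. The keys are interlocked: pressing one to the bottom (3 to 5 N, then a firm stop) pops up the one that was down and latches the new one. This one is down at the start
- key_middle (a joint): Middle key (acrylic), the same
- key_rear (a joint): Rear key (softwood), nearest the isolator lever, the same
- key_front_top (a point): Centre of the top face of the front key (26 mm front to rear, 44 mm across, pitch 34 mm); 85 mm above the bench when up; moves with the key
- key_middle_top (a point): The same for the middle key
- key_rear_top (a point): The same for the rear key
- isolator (a joint): Lever angle in rad: 0 on (leaning to the rear, as at the start), 1.2 off (leaning to the front). Over-centre: it snaps to whichever side of 0.6 it is on; about 2 N at the tip moves it
- isolator_tip (a point): Tip of the isolator lever: steel stem, black grip 14 mm thick, 55 mm from the pivot. Pivot in the engraver's frame: x 55, y -122.5, z 76 mm; the tip swings 31 mm to the front (off) and rear (on) of it and is 45 mm above it at either end
- walnut1: Finished dark walnut block 34 x 110 x 22 mm, long along its y; origin at the centre of its underside; starts in a jig bay under the hood (may be absent)
- walnut2: Another finished walnut block, the same (may be absent)
- pine1: Light pine block 42 x 90 x 30 mm, long along its y; origin at the centre of its underside; starts on the bench (may be absent)
- pine2: Another pine block, the same (may be absent)
- pine3: Another pine block, the same (may be absent)
- out_tray: Fixed open plywood tray, 170 mm along its x and 190 mm along its y, walls 6 mm thick and 28 mm high, inner floor 6 mm above the bench; origin at the centre of its underside
- measure: Yellow tape measure, 34 x 91 x 66 mm: leave alone
- torch_1: Black torch, 161 mm long: leave alone
- pencil_1: Pencil, 168 mm long: leave alone

How it is judged:
On the way, in this order (a step that is already met when the one before it is completed fails the run):
1. the isolator lever is off (value of joint isolator above 1.05 rad), for 0.2 s.
2. the hood is up and stays open (value of joint hood above 1.25 rad and contact force between hood and the arm below 0.1 N and contact force between hood and the fingers below 0.1 N), for 0.3 s.
3. every walnut piece lies flat in the out-tray and every pine block flat in a jig bay (angle between each of walnut1, walnut2, pine1, pine2, pine3's own z axis and vertical below 0.1 rad and horizontal distance between each of walnut1, walnut2 and out_tray below 0.08 m and z of each of walnut1, walnut2 in the frame of out_tray below 0.012 m and (distance between pine1 and bay1 below 0.022 m or distance between pine1 and bay2 below 0.022 m or distance between pine1 and bay3 below 0.022 m) and (distance between pine2 and bay1 below 0.022 m or distance between pine2 and bay2 below 0.022 m or distance between pine2 and bay3 below 0.022 m) and (distance between pine3 and bay1 below 0.022 m or distance between pine3 and bay2 below 0.022 m or distance between pine3 and bay3 below 0.022 m) and contact force between each of pine1, pine2, pine3, walnut1, walnut2 and the fingers below 0.1 N), for 0.2 s.
4. the hood is fully shut (value of joint hood below 0.02 rad), for 0.2 s.
5. the rear key is latched down and the other two are up (value of joint key_rear above 0.004 m and value of joint each of key_front, key_middle below 0.002 m and contact force between key_rear and the fingers below 0.1 N), for 0.2 s.
6. the isolator lever is on (value of joint isolator below 0.15 rad), for 0.2 s.
At the end, for the whole second after the job is handed in: Walnut pieces flat on the out-tray's floor, pine blocks flat on the floor of the bays (origin within 22 mm of the bay's centre, tilt under 0.1 rad), all at rest; hood within 0.02 rad of shut; rear key over 4 mm down, the others under 2 mm; isolator lever under 0.15 rad (on) (angle between each of walnut1, walnut2, pine1, pine2, pine3's own z axis and vertical below 0.1 rad and horizontal distance between each of walnut1, walnut2 and out_tray below 0.08 m and z of each of walnut1, walnut2 in the frame of out_tray below 0.012 m and (distance between pine1 and bay1 below 0.022 m or distance between pine1 and bay2 below 0.022 m or distance between pine1 and bay3 below 0.022 m) and (distance between pine2 and bay1 below 0.022 m or distance between pine2 and bay2 below 0.022 m or distance between pine2 and bay3 below 0.022 m) and (distance between pine3 and bay1 below 0.022 m or distance between pine3 and bay2 below 0.022 m or distance between pine3 and bay3 below 0.022 m) and linear speed of each of pine1, pine2, pine3, walnut1, walnut2 below 0.03 m/s and value of joint hood below 0.02 rad and value of joint key_rear above 0.004 m and value of joint each of key_front, key_middle below 0.002 m and value of joint isolator below 0.15 rad); the robot touches nothing.
It fails at once if the hood moves faster than 2 rad/s (slammed or flung) (velocity of joint hood below -2 rad/s or velocity of joint hood above 2 rad/s).
It fails at once if the isolator is on while the hood is open (value of joint isolator below 0.6 rad and value of joint hood above 0.1 rad).
It fails at once if the tape measure, torch or pencil is moved more than 3 cm (distance of any of measure, torch_1, pencil_1 from where it was at the start of the episode above 0.03 m).
Of pine1, pine2, pine3 only 2 to 3 are there at a start; the rules pass over those that are not, and their reading is None.
Of walnut1, walnut2 only 1 to 2 are there at a start; the rules pass over those that are not, and their reading is None.
At some moment in a run one of pine1, pine2, pine3, walnut1, walnut2 may be knocked a few centimetres aside while the robot is not near it.
It also fails if it takes over 210 s, if anything falls off the work surface, if the arm or the gripper's body presses on something with over 40 N, if the wrist force passes 120 N, or if a joint passes its speed limit or range.

ROBOT

A 6-joint arm with a two-finger parallel gripper is mounted at the origin on a cart in front of the work surface, level with it; the furniture and walls round the work are solid. World frame = base frame: x ahead of the robot, y to its left, z up, the work surface at z = 0. Lengths are in m, angles in rad, forces in N, time in s.
With the tool pointing down it reaches from about 0.35 to 0.775 m from the base axis. Payload 7.3 kg.
Tool frame: the origin (TCP) lies at the very end of the fingers, on their centre line; the grasp point (between the pads) lies grip_point_offset behind it (grip_point_offset is the distance from the TCP to the grasp point, in m); z points along the fingers, y is the direction in which the jaws open and shut (so a half turn about z gives the same grasp; the last joint's range is limited). The gripper opens to 92 mm and grips with 3 to 60 N. Pads are 19 mm wide; open, the fingers measure 130 mm over their backs; the gripper's body (75 mm by 190 mm) begins 47 mm behind the grasp point.
Start: joints at [1.189, 0.342, 1.524, -0, 1.275, -0.146], TCP at [0.123, 0.51, 0.227] pointing down, gripper open.
Joint ranges: [-2.53, 2.53], [-0.77, 2.02], [0.04, 2.7], [-1, 4.14], [0.28, 2.66], [-3.11, 3.11]. Speed limits (rad/s): [2.57, 2.57, 3.14, 3.14, 3.14, 3.14].

INTERFACE

Orientations are given as [roll, pitch, yaw] about the fixed x, y, z axes, in that order (R = Rz(yaw) Ry(pitch) Rx(roll)).
In Python, from cell import * gives the robot as it stands.
- The arm moves only by the shell command python3 -m inch 'ROWS' [OPENING] [FORCE]. ROWS is JSON, a list that holds one entry, the list of rows, each a list of 4 numbers: the shift along the tool's x, y, z in mm, then the turn about the tool's z in rad. In form: [[[x, y, z, roll], ...]]. A call has 1 to 10 rows; each row shifts and turns the commanded pose from where the row before left it, along the tool's axes as they then stand; what a row does not reach is not made up. A row lasts 1/8 s, in which the tool goes at most 62.5 mm and 10.7 degrees, less where a joint would pass 70% of its speed; a pose out of reach is approached as far as the arm can. A call with a gripper value outside its range is refused whole. OPENING is the closure, from -1 (fully open) to 1 (shut), set as the call begins (- or left out, the last holds). The fingers move at their own pace and stop on an object; FORCE is the grip in N (left out, the last holds). Time passes only in rows, so rows that do not move let the fingers close. It gives the time, the measured TCP pose, the force and the opening at its end, in the units of the state.
- observe(): the state, without advancing time (a new reading comes with each control period).
- read_camera(name): name is "side" or "top"; returns a dict with "img" (384x512x3 uint8, blue, green, red), "fx", "fy", "cx", "cy" (pixels), "eye" and "rotation" of the camera in the world. Camera axes: x right, y down, z forward; pixel columns grow to the right and rows downward; lengths in m; the calibration is good to about 2 mm. A picture is of the moment at which its call begins. There is no depth.
- hand_in(): hands the job in, once; it reports no verdict.
Trained networks look in the newest picture that a camera, given by its name, has taken for a name from the list of things; names that differ only in an ending like _2 or _b are one class to them, and where a whole thing is asked for, a point or a joint stands for the part that bears it (a point fixed in the world has none). Each returns a list of dicts, best first, with "conf" (0 to 1); they miss things now and then, are a little off and sometimes report something else, mostly with a low value. They report only what shows in the picture. A call takes as long as a camera call.
- boxes_of(camera, label): "at" ([row, column] in pixels, amid what is visible of it).
- place_of(camera, label): "at" ([row, column] in pixels: a listed point, or the origin of a listed thing).
The state is a dict: "time": time; "qpos": joint angles; "qvel": joint speeds; "joint_efforts": joint torques, N m; "tool_pos": TCP position; "tool_rot": TCP orientation; "contact_force": force on the tool from outside, world axes, zero at the start; "torque": the same for the moment, N m; "opening": finger opening in m.
Only numpy, scipy, OpenCV 4.12 (cv2) and the standard library are available. Lean on these libraries where they do the work, as an engineer would, in place of code of your own. Each camera call takes 0.05 s, during which the arm holds its last target. There are 200 camera calls.

## Working session

There is one attempt and no reset: what is moved stays moved. The work goes in short steps, Python scripts to look and compute and a shell command to move; the robot and the scene stay as the last step left them, time stands still between calls to the robot, and variables do not carry over. Pictures are saved under pics/ and viewed, about 12 in all and at most 16, crops included, and the job is handed in when it is done.

```bash
ls; mkdir -p pics
cat > h.py <<'E'
from cell import *
import numpy as np, cv2
from scipy.spatial.transform import Rotation as R
def ray(c,px):
    d=np.array([(px[1]-c["cx"])/c["fx"],(px[0]-c["cy"])/c["fy"],1.0])
    return np.array(c["eye"]),np.array(c["rotation"])@d
def on_z(c,px,z):
    e,d=ray(c,px); return e+d*(z-e[2])/d[2]
def proj(c,p):
    q=np.array(c["rotation"]).T@(np.array(p)-np.array(c["eye"]))
    return [c["cy"]+c["fy"]*q[1]/q[2],c["cx"]+c["fx"]*q[0]/q[2]]
E
python3 - <<'E'
from h import *
for n in ("top","side"):
    c=read_camera(n); cv2.imwrite(f"pics/{n}0.png",c["img"])
    print(n,c["fx"],c["fy"],c["cx"],c["cy"],c["eye"],np.round(c["rotation"],3).tolist())
    for l in ["engraver","bay1","bay3","hood_bar","hood_pivot","key_front_top","key_rear_top","isolator_tip","walnut1","pine1","out_tray","measure","torch_1","pencil_1"]:
        print(l,[(np.round(d["at"]).tolist(),round(d["conf"],2)) for d in place_of(n,l)][:4])
s=observe(); print(s["tool_pos"],s["tool_rot"],s["opening"],s["time"]); 
try: print(grip_point_offset)
except Exception as e: print(e)
E
```

```text
pics
top 384.3960725920479 384.3960725920479 249.63138801645906 190.87017787125745 [-0.0739743  -0.05248065  1.44140137] [-2.698, 0.006, -1.331]
engraver [([190.0, 211.0], 0.87), ([189.0, 242.0], 0.5)]
bay1 [([189.0, 214.0], 0.84)]
bay3 [([189.0, 214.0], 0.84)]
hood_bar [([215.0, 203.0], 0.75), ([232.0, 260.0], 0.62)]
hood_pivot []
key_front_top [([190.0, 246.0], 0.4)]
key_rear_top [([174.0, 239.0], 0.58)]
isolator_tip [([152.0, 233.0], 0.61), ([237.0, 229.0], 0.23)]
walnut1 [([186.0, 363.0], 0.52)]
pine1 [([231.0, 261.0], 0.76), ([210.0, 286.0], 0.68), ([240.0, 294.0], 0.57), ([236.0, 230.0], 0.21)]
out_tray [([237.0, 350.0], 0.66), ([214.0, 286.0], 0.46)]
measure [([237.0, 229.0], 0.56)]
torch_1 [([203.0, 131.0], 0.62)]
pencil_1 [([185.0, 366.0], 0.49), ([213.0, 286.0], 0.17)]
side 445.1927998146258 445.1927998146258 252.66653272498522 189.5623405676308 [ 0.60656686 -1.27343132  0.79301333] [-2.021, -0.001, 0.024]
engraver [([197.0, 254.0], 0.67), ([199.0, 250.0], 0.57)]
bay1 []
bay3 []
hood_bar [([176.0, 210.0], 0.86)]
hood_pivot [([175.0, 268.0], 0.85)]
key_front_top [([198.0, 247.0], 0.51)]
key_rear_top [([193.0, 262.0], 0.44)]
isolator_tip []
walnut1 []
pine1 [([244.0, 244.0], 0.84), ([253.0, 204.0], 0.82), ([197.0, 256.0], 0.75), ([231.0, 211.0], 0.68)]
out_tray [([297.0, 223.0], 0.57)]
measure [([215.0, 202.0], 0.69), ([244.0, 242.0], 0.26)]
torch_1 []
pencil_1 [([306.0, 305.0], 0.42)]
[0.12261809 0.51050479 0.22675251] [ 3.14146511e+00 -5.16755436e-08  2.90580340e+00] 0.09177281183656572 1.5
0.0188
```

```bash
sed -i 's/np.array(c\["rotation"\])/R.from_euler("xyz",c["rotation"]).as_matrix()/g' h.py
python3 - <<'E'
import cv2
t=cv2.imread("pics/top0.png")[120:300,90:410]; cv2.imwrite("pics/topc.png",cv2.resize(t,None,fx=2.5,fy=2.5,interpolation=cv2.INTER_CUBIC))
t=cv2.imread("pics/side0.png")[110:350,110:410]; cv2.imwrite("pics/sidec.png",cv2.resize(t,None,fx=2.5,fy=2.5,interpolation=cv2.INTER_CUBIC))
E
```

```text
(no output)
```

View pics/topc.png

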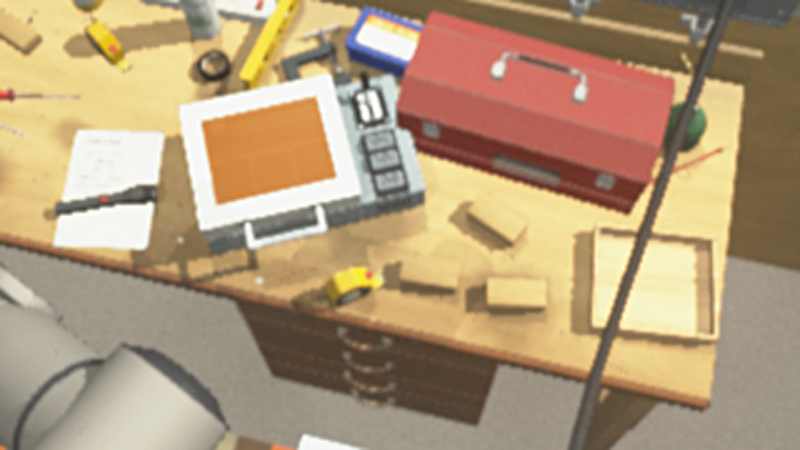

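View pics/sidec.png

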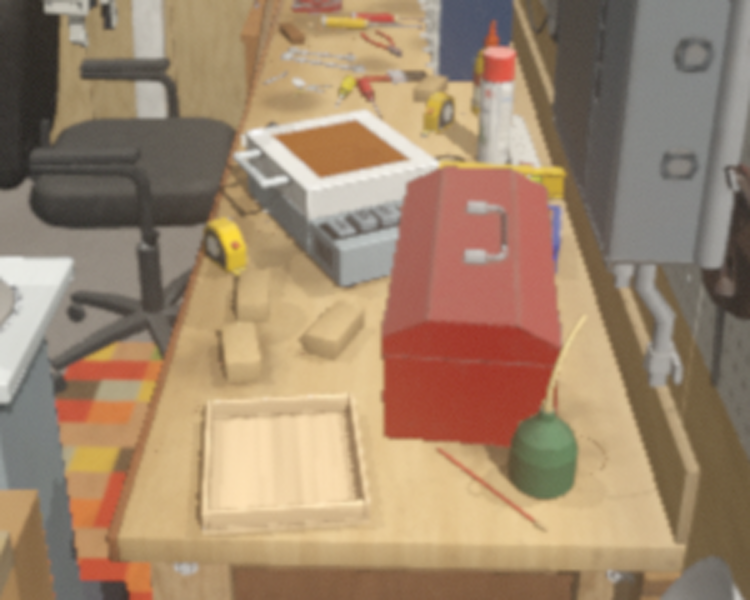

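```bash
cat > fit.py <<'E'
from h import *
from scipy.optimize import least_squares
def run(obs,cams):
    # obs: (cam,kind,px,w)
    def pts(v):
        x,y,a,xp,xk=v
        loc={"engraver":(0,0,0),"hood_bar":(xp-.257,.0525,.105),"hood_pivot":(xp,.0525,.067),"isolator_tip":(.055+.031,-.1225,.121),
         "key_front_top":(xk,-.1225,.077),"key_middle_top":(xk+.034,-.1225,.085),"key_rear_top":(xk+.068,-.1225,.085)}
        return {k:np.array([x+np.cos(a)*p[0]-np.sin(a)*p[1],y+np.sin(a)*p[0]+np.cos(a)*p[1],p[2]]) for k,p in loc.items()}
    def f(v):
        P=pts(v); r=[]
        for n,k,px,w in obs: r+=list(w*(np.array(proj(cams[n],P[k]))-px))
        return np.array(r+[(v[3]-.1)/.01,(v[4]+.06)/.03])
    s=least_squares(f,[.6,.1,.2,.1,-.06],loss="soft_l1",f_scale=1.5); return s.x,pts(s.x),s.fun
E
python3 - <<'E'
from fit import *
cams={};obs=[]
for n in ("top","side"):
    cams[n]=read_camera(n)
    for l in ["engraver","hood_bar","hood_pivot","key_front_top","key_middle_top","key_rear_top","isolator_tip"]:
        D=place_of(n,l); print(n,l,[(np.round(d["at"],1).tolist(),round(d["conf"],2)) for d in D][:3])
        if D and D[0]["conf"]>.35: obs.append((n,l,np.array(D[0]["at"]),.4 if l=="engraver" else 1))
v,P,f=run(obs,cams); print(np.round(v,4)); print({k:np.round(p,3).tolist() for k,p in P.items()})
for (n,l,px,w),r in zip(obs,f.reshape(-1,2)): print(n,l,np.round(r,1))
for n,z in(("top",0),("side",0)):
    c=cams[n]
    for l in ("pine1","out_tray","measure","torch_1","pencil_1"):
        for d in place_of(n,l)[:4]: print(n,l,np.round(on_z(c,d["at"],0)[:2],3),round(d["conf"],2),np.round(d["at"]))
t=cams["top"]["img"][196:256,200:310]; cv2.imwrite("pics/pz.png",cv2.resize(t,None,fx=7,fy=7,interpolation=cv2.INTER_CUBIC))
E
```

```text
top engraver [([188.4, 210.9], 0.76)]
top hood_bar [([215.6, 205.5], 0.63)]
top hood_pivot []
top key_front_top [([188.0, 244.2], 0.52), ([233.9, 349.1], 0.36)]
top key_middle_top [([183.8, 242.9], 0.5)]
top key_rear_top [([173.4, 240.4], 0.45)]
top isolator_tip [([148.2, 232.1], 0.48)]
side engraver [([199.7, 250.3], 0.57)]
side hood_bar [([175.5, 209.9], 0.69)]
side hood_pivot [([173.6, 267.0], 0.68)]
side key_front_top [([198.8, 245.7], 0.45), ([241.3, 242.0], 0.26)]
side key_middle_top [([197.9, 250.9], 0.5)]
side key_rear_top [([190.2, 260.1], 0.5)]
side isolator_tip []
[ 0.5636  0.279   0.5402  0.1044 -0.0924]
{'engraver': [0.564, 0.279, 0.0], 'hood_bar': [0.406, 0.246, 0.105], 'hood_pivot': [0.626, 0.378, 0.067], 'isolator_tip': [0.7, 0.218, 0.121], 'key_front_top': [0.547, 0.126, 0.077], 'key_middle_top': [0.577, 0.144, 0.085], 'key_rear_top': [0.606, 0.161, 0.085]}
top engraver [-0.1 -0.1]
top hood_bar [-0.8 -0.8]
top key_front_top [3.4 0.7]
top key_middle_top [-0.7 -0.5]
top key_rear_top [ 2.5 -0.5]
top isolator_tip [ 0.2 -0.3]
side engraver [-0.1  0.3]
side hood_bar [ 2.5 -1.2]
side hood_pivot [0.1 0.2]
side key_front_top [ 0.7 -0.4]
side key_middle_top [-2.5  2.7]
side key_rear_top [3.1 1.8]
top pine1 [0.425 0.031] 0.86 [232. 261.]
top pine1 [ 0.525 -0.047] 0.66 [214. 286.]
top pine1 [ 0.41  -0.106] 0.59 [244. 295.]
top out_tray [ 0.492 -0.315] 0.69 [236. 351.]
top measure [0.383 0.146] 0.58 [235. 230.]
top torch_1 [0.426 0.578] 0.51 [202. 131.]
top pencil_1 [ 0.727 -0.345] 0.58 [186. 365.]
side pine1 [ 0.428 -0.109] 0.9 [255. 204.]
side pine1 [ 0.547 -0.061] 0.89 [247. 243.]
side out_tray [ 0.507 -0.307] 0.97 [296. 224.]
side measure [0.39  0.158] 0.79 [214. 203.]
side pencil_1 [0.441 0.03 ] 0.71 [232. 213.]
side pencil_1 [ 0.729 -0.345] 0.52 [307. 307.]
```

View pics/pz.png

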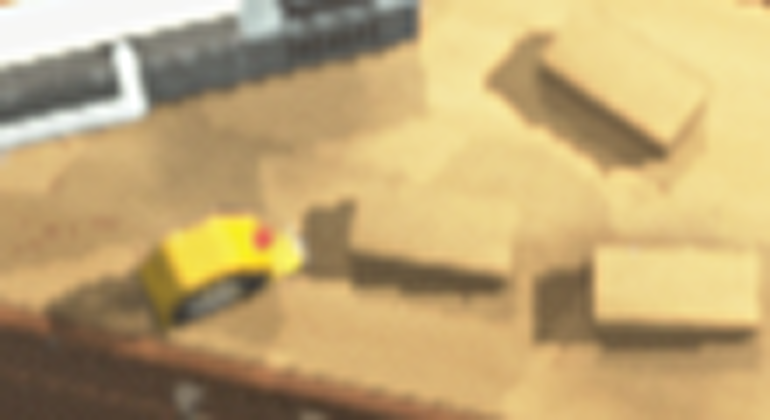

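Run:
```python
from h import *
t=read_camera("top")
s=read_camera("side")
def cp(p,off,k): return [p[1]/k+off[0]-.5+.5/k,p[0]/k+off[1]-.5+.5/k]
for nm,cs in dict(A=[(357,195),(520,205),(508,275),(352,250)],B=[(592,247),(755,248),(757,330),(600,325)],C=[(540,65),(575,28),(705,95),(665,155)]).items():
    P=np.array([on_z(t,cp(q,(196,200),7),.03)[:2] for q in cs],dtype=np.float32)
    r=cv2.minAreaRect(P); e=P[1]-P[0]
    print(nm,np.round(P,3).tolist(),P.mean(0),r, "edge ang",np.round(np.arctan2(*(P[1]-P[0])[::-1]),2),np.round(np.arctan2(*(P[3]-P[2])[::-1]),2))
for nm,cs,z in [("hoodtop",[(182,107),(332,78),(360,208),(200,228)],.113),("bar",[(247,240),(325,215)],.105),("panel",[(393,78),(424,200)],.07)]:
    P=np.array([on_z(t,cp(q,(120,90),2.5),z)[:2] for q in cs]); d=np.diff(P,axis=0); print(nm,np.round(P,3).tolist(),np.round(np.arctan2(d[:,1],d[:,0]),3),np.round(np.hypot(*d.T),3),P.mean(0))
a=cv2.resize(t["img"][145:220,155:265],None,fx=6,fy=6,interpolation=cv2.INTER_CUBIC)
b=cv2.resize(s["img"][145:230,195:305],None,fx=6,fy=6,interpolation=cv2.INTER_CUBIC)
cv2.imwrite("pics/pan.png",cv2.resize(np.vstack([a,b]),None,fx=.62,fy=.62) if 0 else np.vstack([a[:290,:],b[:310,:]]))
```

```text
A [[0.4399999976158142, 0.07800000160932541], [0.45500001311302185, -0.012000000104308128], [0.414000004529953, -0.014000000432133675], [0.40799999237060547, 0.0729999989271164]] [0.4291727  0.03097378] ((0.4314495027065277, 0.031634341925382614), (0.04165269061923027, 0.09054120630025864), 4.014697074890137) edge ang -1.4 1.64
B [[0.4410000145435333, -0.0560000017285347], [0.460999995470047, -0.14399999380111694], [0.41499999165534973, -0.15299999713897705], [0.39800000190734863, -0.0689999982714653]] [ 0.4285952  -0.10541915] ((0.42795878648757935, -0.10519185662269592), (0.047178614884614944, 0.0900418609380722), 13.232076644897461) edge ang -1.34 1.78
C [[0.5410000085830688, -0.004999999888241291], [0.5680000185966492, -0.019999999552965164], [0.5450000166893005, -0.10000000149011612], [0.5040000081062317, -0.08500000089406967]] [ 0.5395385  -0.05255538] ((0.5394642353057861, -0.051364291459321976), (0.08766184747219086, 0.04391131177544594), 69.78654479980469) edge ang -0.49 2.79
hoodtop [[0.578, 0.471], [0.685, 0.253], [0.475, 0.151], [0.387, 0.376]] [-1.112 -2.69   1.944] [0.243 0.234 0.241] [0.53110574 0.3127218 ]
bar [[0.388, 0.304], [0.454, 0.201]] [-0.995] [0.122] [0.42112282 0.25226584]
panel [[0.733, 0.165], [0.529, 0.064]] [-2.685] [0.228] [0.63127392 0.11429343]
```

View pics/pan.png

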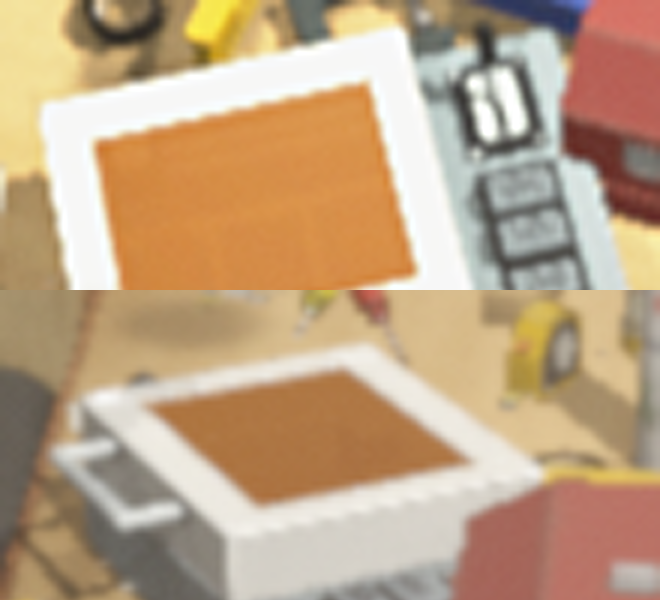

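```bash
cat > fit2.py <<'E'
from h import *
from scipy.optimize import least_squares
C={n:read_camera(n) for n in("top","side")}
def c25(x,y): return (y/2.5+120-.3,x/2.5+90-.3)
def c6(x,y): return (y/6+145-.4,x/6+155-.4)
def s6(x,y): return ((y-290)/6+145-.4,x/6+195-.4)
def model(v):
    x,y,a,xp,xk,zt=v
    def W(X,Y,Z): return np.array([x+np.cos(a)*X-np.sin(a)*Y,y+np.sin(a)*X+np.cos(a)*Y,Z])
    return W
def items(v):
    x,y,a,xp,xk,zt=v
    return [("top",(xp,-.07,zt),c6(402,32)),("top",(xp,.175,zt),c6(45,105)),("side",(xp,-.07,zt),s6(540,472)),("side",(xp-.217,-.07,zt),s6(230,540)),
    ("side",(xp,.175,zt),s6(372,347)),("side",(xp-.217,.175,zt),s6(78,403)),
    ("side",(xp-.257,.1075,.105),s6(65,455)),("side",(xp-.257,-.0025,.105),s6(128,520)),("top",(xp-.257,.1075,.105),c25(247,240)),("top",(xp-.257,-.0025,.105),c25(325,215)),
    ("top",(xk,-.1225,.077),c6(541,275)),("top",(xk+.034,-.1225,.085),c6(530,230)),("top",(xk+.068,-.1225,.085),c6(522,187)),
    ("top",(.055+.031,-.1225,.118),c6(485,44)),("top",(.055,-.1225,.076),c6(500,105)),("top",(-.11,-.175,.07),c25(424,200))]
def f(v):
    W=model(v);r=[]
    for n,p,px in items(v): r+=list(np.array(proj(C[n],W(*p)))-px)
    return np.array(r)
s=least_squares(f,[.6,.25,.45,.1,-.06,.115],loss="soft_l1",f_scale=1.)
if __name__=="__main__":
    v=s.x;print(np.round(v,4)); 
    for it,r in zip(items(v),f(v).reshape(-1,2)): print(it[0],np.round(it[1],3),np.round(r,1))
    W=model(v); xp,xk=v[3:5]
    for n,p in dict(bar=(xp-.257,.0525,.105),pivot=(xp,.0525,.067),kf=(xk,-.1225,.077),kr=(xk+.068,-.1225,.085),tip_on=(.086,-.1225,.121),tip_off=(.024,-.1225,.121)).items(): print(n,np.round(W(*p),4))
E
python3 fit2.py
```

```text
[ 0.5575  0.2687  0.4783  0.1182 -0.0734  0.1106]
top [ 0.118 -0.07   0.111] [-1.1 -0.3]
top [0.118 0.175 0.111] [-0.6 -0.9]
side [ 0.118 -0.07   0.111] [0.8 1.1]
side [-0.099 -0.07   0.111] [ 0.3 -0. ]
side [0.118 0.175 0.111] [0.3 0.1]
side [-0.099  0.175  0.111] [-0.4  0.7]
side [-0.139  0.108  0.105] [-0.  -0.5]
side [-0.139 -0.002  0.105] [-0.  -0.4]
top [-0.139  0.108  0.105] [0.9 0.6]
top [-0.139 -0.002  0.105] [ 4.4 -1.8]
top [-0.073 -0.122  0.077] [0.7 0.3]
top [-0.039 -0.122  0.085] [-0.2  0.1]
top [-0.005 -0.122  0.085] [-0.4 -0.5]
top [ 0.086 -0.122  0.118] [-0.1  0.3]
top [ 0.055 -0.122  0.076] [ 1.5 -0.2]
top [-0.11  -0.175  0.07 ] [-2.5  1. ]
bar [0.4102 0.2514 0.105 ]
pivot [0.6383 0.3697 0.067 ]
kf [0.5487 0.1261 0.077 ]
kr [0.6091 0.1574 0.085 ]
tip_on [0.6903 0.1995 0.121 ]
tip_off [0.6352 0.171  0.121 ]
```

```bash
cat > go.py <<'E'
import sys
from h import *
V=[.5575,.2687,.4783]
def W(X,Y): 
    x,y,a=V; return np.array([x+np.cos(a)*X-np.sin(a)*Y,y+np.sin(a)*X+np.cos(a)*Y])
def to(x,y,z,psi=None):
    s=observe();p=np.array(s["tool_pos"]);r=s["tool_rot"]; M=R.from_euler("xyz",r).as_matrix()
    if psi is not None: # turn first, then shift
        d=(r[2]-psi+np.pi/2)%np.pi-np.pi/2; M=R.from_euler("xyz",[np.pi,0,r[2]-d]).as_matrix(); print("turn first",round(d,3))
    print("shift mm",np.round(1000*M.T@(np.array([x,y,z])-p),1),"psi",round(r[2],3),"q",np.round(s["qpos"],2),"t",s["time"],"f",np.round(s["contact_force"],1))
E
python3 -m inch '[[[0,0,0,0.171],[0,0,0,0.171],[0,0,0,0.171],[0,0,0,0.172],[0,0,0,0.172],[-45,30,0,0],[-45,30,0,0],[-45,30,0,0],[-45,30,0,0],[-45,30,0,0]]]' -0.09 20
python3 -m inch '[[[-45,30,0,0],[-45,30,0,0],[-45,30,0,0],[-45,30,0,0],[-45,30,0,0],[0,0,0,0]]]'
python3 - <<'E'
from go import *
to(.6903,.1995,.12,2.049)
D=place_of("top","isolator_tip") if read_camera("top") else 0
print(D)
t=read_camera("top")["img"][120:220,180:310]; cv2.imwrite("pics/iso.png",cv2.resize(t,None,fx=6,fy=6,interpolation=cv2.INTER_CUBIC))
E
```

```text
time: 4.25
tool_pos: [0.3608, 0.3787, 0.2269]
tool_rot: [3.141, -0.0, 2.049]
contact_force: [0.8, 0.8, -0.1]
opening: 0.0501
time: 5.0
tool_pos: [0.5986, 0.2462, 0.2255]
tool_rot: [-3.141, 0.001, 2.044]
contact_force: [-0.4, -0.2, -0.4]
opening: 0.0496
turn first -0.005
shift mm [-83.7  59.9 105.5] psi 2.044 q [ 0.27  0.57  1.15 -0.    1.42 -0.2 ] t 5.0 f [-0.4 -0.2 -0.4]
[{'at': [150.3, 234.4], 'conf': 0.55}]
```

View pics/iso.png

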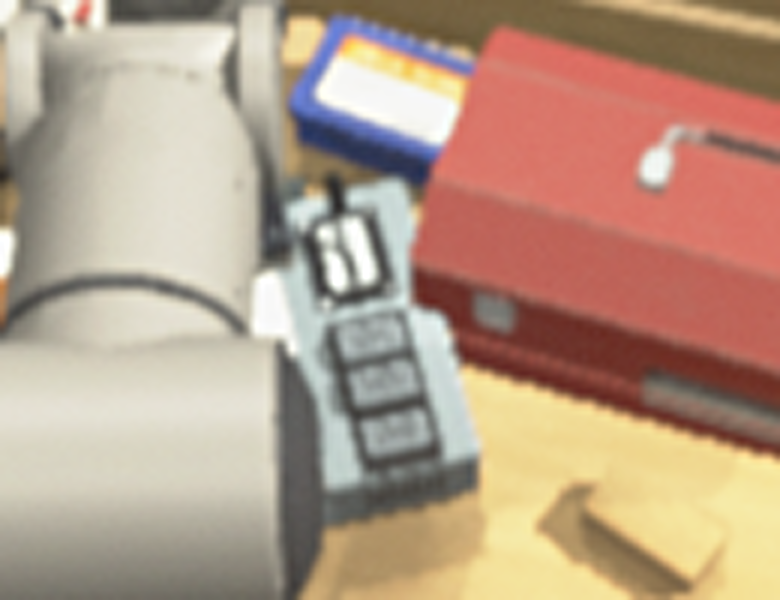

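Run:
```python
from go import *
from scipy.optimize import least_squares
t=read_camera("top");s=read_camera("side")
tri=lambda a,b: least_squares(lambda p:np.r_[np.array(proj(t,p))-a,np.array(proj(s,p))-b],[.7,.1,.1])
c=lambda x,y:np.array([y/6+120,x/6+180]); d=lambda x,y:np.array([y/2.5+110,x/2.5+110])
for a,b in [(c(415,255),d(402,205)),(c(435,180),d(430,170)),(c(497,28),d(515,170))]:
    r=tri(a,b); p=r.x; q=p[:2]-V[:2]; ca,sa=np.cos(V[2]),np.sin(V[2]); print(np.round(p,3),"eng",np.round([ca*q[0]+sa*q[1],-sa*q[0]+ca*q[1]],3),round(r.cost,1))
```

```text
[0.646 0.133 0.11 ] eng [ 0.016 -0.161] 9.2
[0.679 0.128 0.164] eng [ 0.043 -0.181] 2.8
[0.795 0.114 0.173] eng [ 0.139 -0.247] 4.6
```

```bash
python3 -m inch '[[[-39,30,0,0.0],[-39,30,0,0],[0,0,0,0],[0,0,40,0],[0,0,40,0],[0,0,0,0]]]'
python3 - <<'E'
from go import *
to(.6875,.2048,.106,2.049)
t=read_camera("top")["img"][120:220,180:310]; s=read_camera("side")["img"][130:230,200:330]; cv2.imwrite("pics/iso2.png",cv2.resize(np.vstack([t,s]),None,fx=3,fy=3,interpolation=cv2.INTER_CUBIC))
E
```

```text
time: 6.0
tool_pos: [0.6821, 0.2083, 0.1437]
tool_rot: [-3.135, -0.002, 2.051]
contact_force: [-0.3, 0.4, -0.1]
opening: 0.0499
turn first 0.002
shift mm [-5.6  3.2 37.7] psi 2.051 q [ 0.19  0.76  1.02  0.    1.36 -0.29] t 6.0 f [-0.3  0.4 -0.1]
```

View pics/iso2.png

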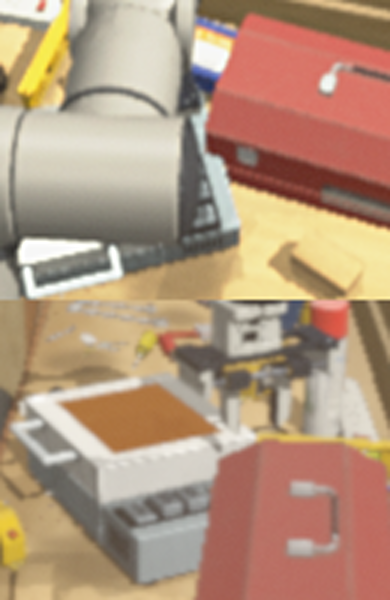

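```bash
python3 -m inch '[[[-4,3,0,0],[0,0,19,0],[0,0,19,0],[0,0,0,0]]]'
python3 -m inch '[[[0,-12,0,0],[0,-12,0,0],[0,-12,0,0],[0,-12,0,0],[0,-12,0,0],[0,-12,0,0],[0,-8,0,0],[0,0,0,0],[0,0,0,0]]]'
python3 -m inch '[[[0,0,-40,0],[0,0,-40,0],[0,0,-40,0],[45,-30,0,0],[45,-30,0,0],[45,-30,0,0],[45,-30,0,0],[0,0,0,0]]]'
python3 - <<'E'
from go import *
to(*W(.1182-.257,.0525),.16,2.049)
c=read_camera("top"); print(place_of("top","isolator_tip"),proj(c,[*W(.024,-.1225),.121]),proj(c,[*W(.086,-.1225),.121]))
t=c["img"][120:220,180:310]; cv2.imwrite("pics/iso3.png",cv2.resize(t,None,fx=4,fy=4,interpolation=cv2.INTER_CUBIC))
E
```

```text
time: 6.6
tool_pos: [0.6896, 0.2049, 0.1087]
tool_rot: [-3.141, -0.0, 2.049]
contact_force: [0.8, -0.0, -0.1]
opening: 0.0503
time: 7.72
tool_pos: [0.6272, 0.171, 0.1153]
tool_rot: [3.118, 0.005, 2.049]
contact_force: [16.6, 8.9, 3.1]
opening: 0.0502
time: 8.72
tool_pos: [0.4273, 0.2747, 0.2313]
tool_rot: [3.138, -0.0, 2.053]
contact_force: [-0.3, -0.2, 0.2]
opening: 0.0503
turn first 0.004
shift mm [-12.8 -26.   71.3] psi 2.053 q [ 0.42  0.31  1.56  0.    1.27 -0.06] t 8.725 f [-0.3 -0.2  0.2]
[] [np.float64(164.63475051008547), np.float64(239.14292013183146)] [np.float64(151.4815620346394), np.float64(235.65233108063086)]
```

View pics/iso3.png

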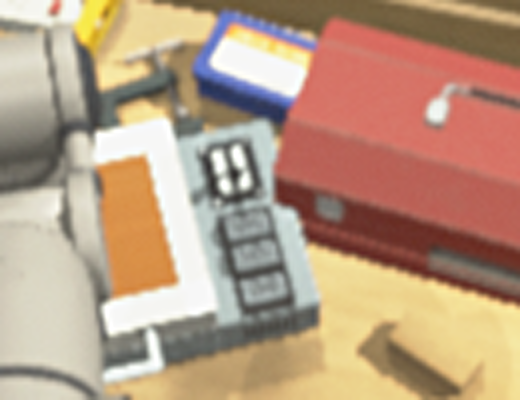

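```bash
python3 -m inch '[[[-13,-28,30,0],[0,0,40,0],[0,0,0,0],[0,0,0,0]]]' 0.39 20
python3 - <<'E'
from go import *
to(*W(.1182-.259,.0525),.086,2.049)
E
```

```text
time: 9.32
tool_pos: [0.4122, 0.2486, 0.1601]
tool_rot: [3.139, 0.0, 2.048]
contact_force: [0.4, -0.0, -0.0]
opening: 0.0277
turn first -0.001
shift mm [ 3.4 -2.6 74.1] psi 2.048 q [ 0.38  0.33  1.74  0.    1.07 -0.09] t 9.325 f [ 0.4 -0.  -0. ]
```

```bash
python3 -m inch '[[[3,-2,20,0],[0,0,20,0],[0,0,0,0]]]'
python3 -m inch '[[[0,0,12,0],[0,0,12,0],[0,0,10,0],[0,0,0,0]]]'
python3 -m inch '[[[0,0,0,0],[0,0,0,0],[0,0,0,0]]]' 1 20
```

```text
time: 9.7
tool_pos: [0.4079, 0.2504, 0.1192]
tool_rot: [3.141, 0.0, 2.049]
contact_force: [0.3, 0.1, -0.6]
opening: 0.0278
time: 10.2
tool_pos: [0.4068, 0.25, 0.0839]
tool_rot: [-3.14, -0.0, 2.049]
contact_force: [1.1, -0.2, 0.7]
opening: 0.0281
time: 10.58
tool_pos: [0.4056, 0.2494, 0.0848]
tool_rot: [-3.138, 0.0, 2.049]
contact_force: [-5.3, -3.1, 4.1]
opening: 0.0108
```

Run:
```python
import numpy as np
f=.147+np.linspace(0,1.32,18+1); y=260*(np.cos(f[0])-np.cos(f)); z=260*(np.sin(f)-np.sin(f[0]))
print(np.round(np.diff(np.round(y))),np.round(np.diff(np.round(z))))
```

```text
[ 3.  5.  7.  7.  9. 10. 11. 12. 13. 15. 15. 16. 16. 18. 17. 19. 18. 19.] [19. 18. 18. 18. 17. 16. 15. 15. 14. 12. 12. 10. 10.  8.  6.  6.  4.  3.]
```

```bash
python3 -m inch '[[[0,3,-19,0],[0,5,-18,0],[0,7,-18,0],[0,7,-18,0],[0,9,-17,0],[0,0,0,0]]]'
python3 - <<'E'
from go import *
s=observe();print(s["contact_force"],s["opening"]); q=np.array(s["tool_pos"])-[*V[:2],0]; ca,sa=np.cos(V[2]),np.sin(V[2]); print(np.round([ca*q[0]+sa*q[1],-sa*q[0]+ca*q[1],q[2]],4))
c=read_camera("side"); print(place_of("side","hood_bar"),proj(c,[*s["tool_pos"][:2],s["tool_pos"][2]+.019]))
E
```

```text
time: 11.32
tool_pos: [0.432, 0.2634, 0.1751]
tool_rot: [-3.135, -0.0, 2.049]
contact_force: [-10.4, -5.2, 0.6]
opening: 0.0115
[-10.37648401  -5.17196294   0.64521572] 0.011496288787845864
[-0.1139  0.0531  0.1751]
[{'at': [152.3, 213.1], 'conf': 0.58}] [np.float64(154.11516033409208), np.float64(215.33544719974694)]
```

```bash
python3 -m inch '[[[0,8,-16,0],[0,10,-15,0],[0,11,-15,0],[0,13,-14,0],[0,15,-12,0],[0,15,-12,0],[0,0,0,0]]]'
python3 -m inch '[[[0,15,-10,0],[0,16,-10,0],[0,18,-8,0],[0,0,0,0]]]'
```

```text
time: 12.3
tool_pos: [0.4975, 0.2983, 0.2611]
tool_rot: [-3.141, -0.002, 2.05]
contact_force: [-10.6, -1.3, 11.2]
opening: 0.0112
time: 12.8
tool_pos: [0.5423, 0.3216, 0.2891]
tool_rot: [3.138, -0.002, 2.05]
contact_force: [-5.8, 1.7, 9.0]
opening: 0.0116
```

```bash
python3 -m inch '[[[0,15,-8,0],[0,17,-7,0],[0,17,-5,0],[0,18,-4,0],[0,0,0,0]]]'
python3 - <<'E'
from go import *
s=observe();print(s["contact_force"],s["opening"]); q=np.array(s["tool_pos"])-[*V[:2],0]; ca,sa=np.cos(V[2]),np.sin(V[2]); print(np.round([ca*q[0]+sa*q[1],-sa*q[0]+ca*q[1],q[2]],4),s["qpos"])
c=read_camera("side"); cv2.imwrite("pics/hood.png",cv2.resize(c["img"][60:240,180:340],None,fx=3.3,fy=3.3,interpolation=cv2.INTER_CUBIC))
E
```

```text
time: 13.42
tool_pos: [0.6017, 0.353, 0.3093]
tool_rot: [-3.141, -0.003, 2.051]
contact_force: [-0.7, 5.0, -4.8]
opening: 0.0112
[-0.74992575  5.01028158 -4.83195924] 0.011170991761148164
[0.078  0.0545 0.3093] [ 0.4195893   0.66213925  0.77295907  0.00276858  1.70742537 -0.05990869]
```

View pics/hood.png

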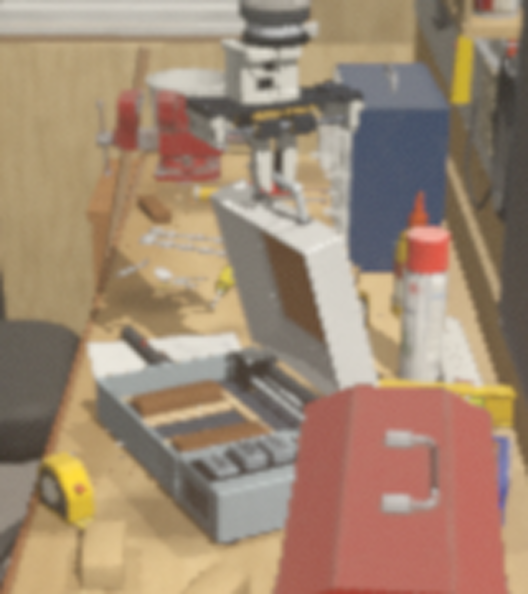

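```bash
python3 -m inch '[[[0,8,-1,0],[0,0,0,0]]]'
python3 -m inch '[[[0,0,0,0],[0,0,0,0],[0,0,-40,0],[0,0,-40,0],[0,0,0,0],[20,-40,0,0],[20,-40,0,0],[20,-40,0,0],[20,-40,0,0],[0,0,0,0]]]' 0.39
python3 - <<'E'
from go import *
c=read_camera("top"); 
for l in("walnut1","bay1","bay2","bay3","pine1"): print(l,[(np.round(d["at"],1).tolist(),round(d["conf"],2)) for d in place_of("top",l)])
for y in(-.0135,.0525,.1185): print(np.round(proj(c,[*W(-.01,y),.03])))
s=read_camera("side"); a=s["img"][60:240,180:340]; b=c["img"][130:240,140:300]
cv2.imwrite("pics/h2.png",np.vstack([cv2.resize(b,None,fx=4,fy=4,interpolation=cv2.INTER_CUBIC)]));cv2.imwrite("pics/h3.png",a)
E
```

```text
time: 13.72
tool_pos: [0.6082, 0.3564, 0.3102]
tool_rot: [-3.14, -0.003, 2.051]
contact_force: [-0.7, 4.9, -5.8]
opening: 0.0111
time: 14.98
tool_pos: [0.4271, 0.3518, 0.3925]
tool_rot: [3.141, -0.0, 2.051]
contact_force: [1.0, 0.1, 0.7]
opening: 0.0278
walnut1 [([188.8, 216.6], 0.78), ([198.9, 186.9], 0.53)]
bay1 [([190.0, 214.3], 0.7), ([191.5, 200.9], 0.68), ([199.6, 183.9], 0.64)]
bay2 [([190.0, 214.3], 0.7), ([191.5, 200.9], 0.68), ([199.6, 183.9], 0.64)]
bay3 [([190.0, 214.3], 0.7), ([191.5, 200.9], 0.68), ([199.6, 183.9], 0.64)]
pine1 [([230.3, 262.5], 0.77), ([240.7, 294.0], 0.7), ([212.1, 285.9], 0.63)]
[188. 216.]
[192. 200.]
[195. 184.]
```

View pics/h2.png

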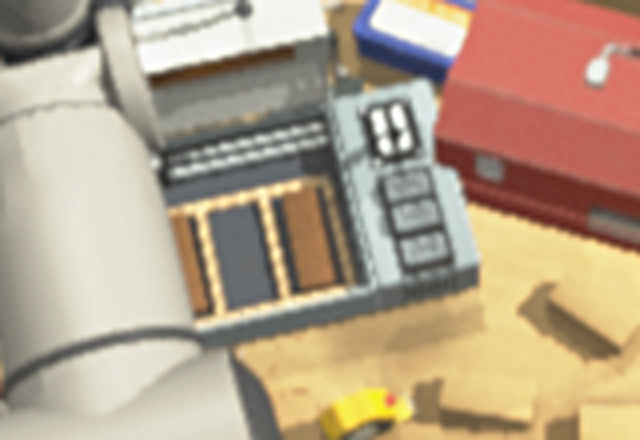

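```bash
cat >> go.py <<'E'
def eng(p):
    q=np.array(p[:2])-V[:2]; ca,sa=np.cos(V[2]),np.sin(V[2]); return np.round([ca*q[0]+sa*q[1],-sa*q[0]+ca*q[1]],4)
E
python3 - <<'E'
from go import *
c=read_camera("top")
k4=lambda x,y:(y/4+130-.4,x/4+140-.4); k25=lambda x,y:(y/2.5+120-.3,x/2.5+90-.3)
for q in [(212,205),(260,195),(275,300),(228,312)]: print("bay2",eng(on_z(c,k4(*q),.037)))
for q in [(283,190),(318,185),(337,280),(308,290)]: print("wal1",eng(on_z(c,k4(*q),.054)))
for q in [(595,228),(718,235),(712,338),(592,330)]: print("tray",np.round(on_z(c,k25(*q),.028),3))
print("toolbox",np.round(on_z(c,k25(632,210),0),3),np.round(on_z(c,k25(405,150),0),3))
to(*W(-.03,-.0135),.15,.478)
E
```

```text
bay2 [0.0422 0.0718]
bay2 [0.0418 0.0218]
bay2 [-0.0774  0.0294]
bay2 [-0.079   0.0771]
wal1 [ 0.0327 -0.0022]
wal1 [ 0.0298 -0.0379]
wal1 [-0.0785 -0.0346]
wal1 [-0.0823 -0.0046]
tray [ 0.564 -0.207  0.028]
tray [ 0.598 -0.398  0.028]
tray [ 0.428 -0.406  0.028]
tray [ 0.397 -0.228  0.028]
toolbox [ 0.622 -0.264  0.   ] [0.642 0.122 0.   ]
turn first 1.57
shift mm [ 44.2 145.7 241.1] psi 2.048 q [ 0.55  0.34  1.08 -0.    1.72  0.07] t 15.375 f [-0.1 -0.8  0.2]
```

```bash
python3 -m inch '[[[0,0,0,0.174],[0,0,0,0.174],[0,0,0,0.174],[0,0,0,0.174],[0,0,0,0.174],[0,0,0,0.175],[0,0,0,0.175],[0,0,0,0.175],[0,0,0,0.175],[0,0,0,0]]]' 0.0 20
python3 - <<'E'
from go import *
to(*W(-.04,-.019),.12,.478)
E
```

```text
time: 16.62
tool_pos: [0.4304, 0.352, 0.3914]
tool_rot: [-3.142, 0.0, 0.48]
contact_force: [0.6, -0.9, 0.5]
opening: 0.0459
turn first 0.002
shift mm [ 34.6 151.5 271.4] psi 0.48 q [0.55 0.34 1.09 0.   1.72 1.64] t 16.625 f [ 0.6 -0.9  0.5]
```

```bash
python3 -m inch '[[[12,50,0,0],[12,50,0,0],[11,51,0,0],[0,0,55,0],[0,0,55,0],[0,0,55,0],[0,0,55,0],[0,0,50,0],[0,0,0,0]]]'
python3 - <<'E'
from go import *
to(*W(-.04,-.019),.043,.478)
c=read_camera("side"); cv2.imwrite("pics/w1.png",cv2.resize(c["img"][100:220,190:330],None,fx=4,fy=4,interpolation=cv2.INTER_CUBIC))
E
```

```text
time: 17.75
tool_pos: [0.5283, 0.2334, 0.1181]
tool_rot: [-3.14, 0.008, 0.482]
contact_force: [1.5, -0.2, 0.3]
opening: 0.0463
turn first 0.004
shift mm [ 2.2  1.1 75.1] psi 0.482 q [0.28 0.54 1.52 0.   1.09 1.37] t 17.75 f [ 1.5 -0.2  0.3]
```

View pics/w1.png

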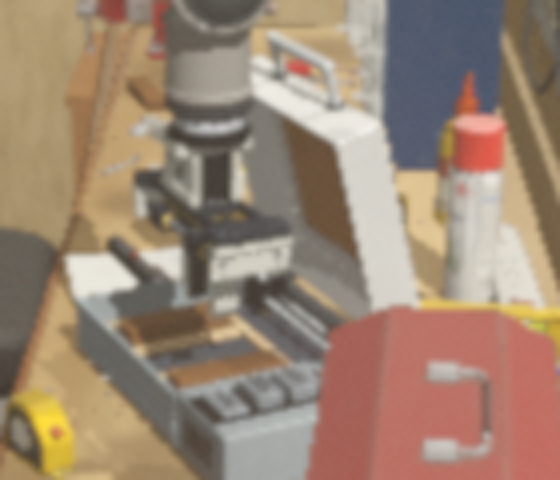

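```bash
python3 -m inch '[[[2,1,25,0],[0,0,25,0],[0,0,15,0],[0,0,0,0]]]'
python3 -m inch '[[[0,0,5,0],[0,0,4,0],[0,0,0,0]]]'
python3 -m inch '[[[0,0,0,0],[0,0,0,0],[0,0,0,0],[0,0,0,0]]]' 1 30
```

```text
time: 18.3
tool_pos: [0.5333, 0.2344, 0.0574]
tool_rot: [3.142, -0.001, 0.48]
contact_force: [0.2, 0.4, 0.3]
opening: 0.0462
time: 18.68
tool_pos: [0.5328, 0.2343, 0.0478]
tool_rot: [-3.142, -0.0, 0.479]
contact_force: [1.1, -0.2, -0.0]
opening: 0.0461
time: 19.18
tool_pos: [0.5329, 0.2343, 0.0479]
tool_rot: [-3.142, -0.0, 0.479]
contact_force: [-1.5, 0.1, 0.9]
opening: 0.0333
```

```bash
python3 -m inch '[[[0,0,0,0],[0,0,3,0],[0,0,3,0],[0,0,0,0]]]' 0.0 35
python3 -m inch '[[[0,0,0,0],[0,0,0,0],[0,0,0,0],[0,0,-10,0],[0,0,-20,0],[0,0,0,0]]]' 1 35
```

```text
time: 19.68
tool_pos: [0.5325, 0.2342, 0.0413]
tool_rot: [-3.141, 0.001, 0.479]
contact_force: [0.3, -0.2, -0.1]
opening: 0.0462
time: 20.42
tool_pos: [0.5341, 0.2346, 0.0737]
tool_rot: [3.141, -0.004, 0.479]
contact_force: [0.5, 0.9, -0.8]
opening: 0.0334
```

```bash
python3 -m inch '[[[0,0,-40,0],[0,0,-40,0],[0,0,-40,0],[0,0,0,0.16],[0,0,0,0.16],[0,0,0,0]]]'
python3 - <<'E'
from go import *
to(.477,-.2747,.08,.16)
E
```

```text
time: 21.18
tool_pos: [0.5326, 0.2341, 0.1913]
tool_rot: [3.142, 0.001, 0.16]
contact_force: [0.2, 0.7, -0.1]
opening: 0.0334
turn first 0.0
shift mm [-135.9  493.5  111.3] psi 0.16 q [0.28 0.47 1.42 0.   1.25 1.69] t 21.175 f [ 0.2  0.7 -0.1]
```

```bash
python3 -m inch '[[[-14,50,0,0],[-14,50,0,0],[-14,50,0,0],[-14,50,0,0],[-14,50,0,0],[-14,50,0,0],[-14,50,0,0],[-14,50,0,0],[-14,50,0,0],[-10,44,0,0]]]'
python3 -m inch '[[[0,0,45,0],[0,0,45,0],[0,0,0,0],[0,0,0,0]]]'
python3 - <<'E'
from go import *
to(.477,-.2747,.018,.16)
c=read_camera("side"); print(place_of("side","out_tray"),[np.round(on_z(c,d["at"],0),3) for d in place_of("side","out_tray")]); cv2.imwrite("pics/t1.png",cv2.resize(c["img"][180:340,180:340],None,fx=3.5,fy=3.5,interpolation=cv2.INTER_CUBIC))
E
```

```text
time: 22.42
tool_pos: [0.476, -0.2769, 0.1913]
tool_rot: [-3.141, 0.0, 0.162]
contact_force: [0.3, -0.5, 0.4]
opening: 0.0336
time: 22.92
tool_pos: [0.4775, -0.2755, 0.103]
tool_rot: [3.14, -0.001, 0.161]
contact_force: [0.3, 0.3, 0.3]
opening: 0.0337
turn first 0.001
shift mm [-0.3 -0.8 85. ] psi 0.161 q [-0.66  0.52  1.62  0.    1.    0.75] t 22.925 f [0.3 0.3 0.3]
[{'at': [294.9, 222.5], 'conf': 0.65}, {'at': [182.2, 230.2], 'conf': 0.37}] [array([ 0.501, -0.3  ,  0.   ]), array([0.471, 0.436, 0.   ])]
```

View pics/t1.png

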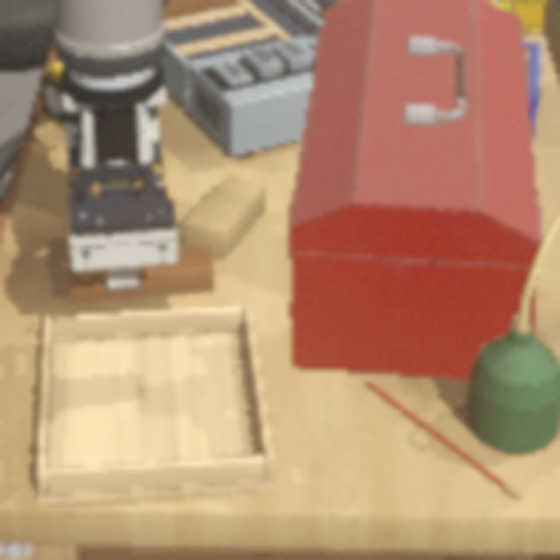

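```bash
python3 - <<'E'
from go import *
c=read_camera("side")
P=np.array([on_z(c,(y/3.5+180-.3,x/3.5+180-.3),.028)[:2] for x,y in[(45,315),(248,310),(268,455),(42,465)]]); print(np.round(P,3),P.mean(0))
E
python3 -m inch '[[[0,0,30,0],[0,0,30,0],[0,0,14,0],[0,0,0,0]]]'
```

```text
[[ 0.409 -0.225]
 [ 0.576 -0.214]
 [ 0.595 -0.39 ]
 [ 0.433 -0.405]] [ 0.50318063 -0.30844816]
time: 23.62
tool_pos: [0.4766, -0.275, 0.0276]
tool_rot: [-3.141, 0.0, 0.159]
contact_force: [0.0, -0.2, -0.2]
opening: 0.0334
```

Tray confirmed at about (0.50, -0.309). Lower to contact and release.

```bash
python3 -m inch '[[[0,0,5,0],[0,0,4,0],[0,0,0,0]]]'
python3 -m inch '[[[0,0,2,0],[0,0,0,0]]]'
python3 -m inch '[[[0,0,0,0],[0,0,0,0],[0,0,0,0],[0,0,-40,0],[0,0,-60,0],[0,0,-60,0],[0,0,0,0]]]' 0.0 30
python3 - <<'E'
from go import *
to(*W(-.04,.1185),.14,.478)
c=read_camera("top"); print([(np.round(d["at"],1).tolist(),round(d["conf"],2), eng(on_z(c,d["at"],.03))) for d in place_of("top","walnut1")])
b=c["img"][160:230,150:230]; cv2.imwrite("pics/b3.png",cv2.resize(b,None,fx=7,fy=7,interpolation=cv2.INTER_CUBIC))
E
```

```text
time: 24.0
tool_pos: [0.4767, -0.275, 0.0188]
tool_rot: [3.142, -0.0, 0.159]
contact_force: [-0.6, -0.3, -0.3]
opening: 0.0338
time: 24.25
tool_pos: [0.4769, -0.2752, 0.0177]
tool_rot: [3.141, -0.001, 0.159]
contact_force: [-2.9, 1.9, 8.0]
opening: 0.0338
time: 25.12
tool_pos: [0.4789, -0.2767, 0.1817]
tool_rot: [3.134, -0.007, 0.159]
contact_force: [0.2, 0.0, 0.2]
opening: 0.0458
turn first -0.319
shift mm [ 280.7 -566.6   41.7] psi 0.159 q [-0.66  0.43  1.52  0.    1.18  0.75] t 25.125 f [0.2 0.  0.2]
[([197.3, 187.5], 0.46, array([-0.0226,  0.1051]))]
```

View pics/b3.png

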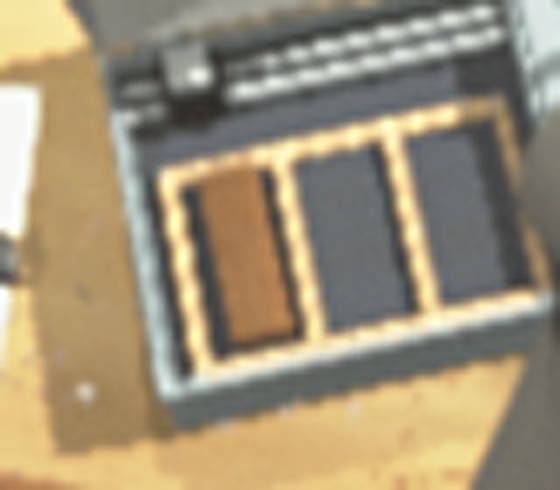

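Run:
```python
from go import *
c=read_camera("top")
g=lambda x,y:(y/7+160-.43,x/7+150-.43)
for n,z,q in [("wal",.052,[(198,185),(262,165),(295,330),(232,345)]),("rim strips outer",.039,[(160,178),(505,100),(550,285),(205,372)]),("div2-3",.039,[(285,155),(318,335)]),("div1-2",.039,[(393,128),(428,305)])]:
    P=np.array([eng(on_z(c,g(*p),z)) for p in q]); print(n,P.tolist(),P.mean(0))
```

```text
wal [[0.0255, 0.1329], [0.0294, 0.0949], [-0.0774, 0.0944], [-0.078, 0.1302]] [-0.025125  0.1131  ]
rim strips outer [[0.0421, 0.1549], [0.0443, -0.0508], [-0.0788, -0.0511], [-0.0847, 0.1489]] [-0.019275  0.050475]
div2-3 [[0.0395, 0.0816], [-0.0776, 0.0831]] [-0.01905  0.08235]
div1-2 [[0.0418, 0.0169], [-0.0743, 0.019]] [-0.01625  0.01795]
```

```bash
python3 -m inch '[[[0,0,-10,-0.16],[0,0,0,-0.16],[0,0,0,0]]]'
python3 - <<'E'
from go import *
to(*W(-.040,.114),.042,.478)
E
```

```text
time: 25.65
tool_pos: [0.4759, -0.2745, 0.1847]
tool_rot: [-3.138, 0.002, 0.477]
contact_force: [-0.1, -0.3, -0.2]
opening: 0.0458
turn first -0.001
shift mm [ 282.3 -558.8  142.7] psi 0.477 q [-0.66  0.42  1.52  0.    1.2   0.43] t 25.65 f [-0.1 -0.3 -0.2]
```

```bash
python3 -m inch '[[[23,-46,0,0],[23,-46,0,0],[23,-46,0,0],[23,-46,0,0],[23,-46,0,0],[23,-46,0,0],[24,-47,0,0],[24,-47,0,0],[24,-47,0,0],[24,-47,0,0]]]' 0.0 35
python3 -m inch '[[[24,-47,0,0],[24,-47,0,0],[0,0,40,0],[0,0,40,0],[0,0,0,0]]]'
python3 - <<'E'
from go import *
to(*W(-.040,.114),.042,.478)
E
```

```text
time: 26.9
tool_pos: [0.4698, 0.2461, 0.1855]
tool_rot: [-3.141, 0.002, 0.475]
contact_force: [0.5, -0.7, 0.2]
opening: 0.0461
time: 27.52
tool_pos: [0.4673, 0.3488, 0.1027]
tool_rot: [3.141, 0.009, 0.476]
contact_force: [-0.5, 0.2, 0.9]
opening: 0.0461
turn first -0.002
shift mm [ 3.2 -1.3 60.7] psi 0.476 q [0.51 0.57 1.52 0.   1.06 1.6 ] t 27.525 f [-0.5  0.2  0.9]
```

```bash
python3 -m inch '[[[3,-1,20,0],[0,0,20,0],[0,0,10,0],[0,0,8,0],[0,0,2,0],[0,0,0,0]]]'
python3 -m inch '[[[0,0,0,0],[0,0,0,0],[0,0,0,0],[0,0,-10,0],[0,0,0,0]]]' 1 35
python3 -m inch '[[[0,0,-45,0],[0,0,-45,0],[0,0,-40,0],[0,0,0,0.159],[0,0,0,0.159],[0,0,0,0]]]'
python3 - <<'E'
from go import *
t=np.array([.5,-.309]); yd=np.array([-.159,.987]); xd=np.array([.987,.159]); p=t-.038*yd-.013*xd; print(p)
to(*p,.08,.16)
E
```

```text
time: 28.28
tool_pos: [0.4723, 0.3525, 0.0472]
tool_rot: [-3.142, -0.001, 0.479]
contact_force: [-0.3, 0.4, 0.1]
opening: 0.0457
time: 28.9
tool_pos: [0.4726, 0.3527, 0.0578]
tool_rot: [-3.141, -0.002, 0.479]
contact_force: [0.4, -0.2, -0.4]
opening: 0.0333
time: 29.65
tool_pos: [0.4719, 0.3523, 0.1868]
tool_rot: [-3.142, 0.0, 0.162]
contact_force: [-0.1, -0.1, -0.5]
opening: 0.0334
[ 0.493211 -0.348573]
turn first 0.002
shift mm [-90.7 695.3 106.8] psi 0.162 q [0.51 0.49 1.4  0.   1.25 1.92] t 29.65 f [-0.1 -0.1 -0.5]
```

```bash
python3 -m inch '[[[-7,53,0,0],[-7,53,0,0],[-7,53,0,0],[-7,53,0,0],[-7,53,0,0],[-7,53,0,0],[-7,54,0,0],[-7,54,0,0],[-7,54,0,0],[-7,54,0,0]]]'
python3 -m inch '[[[-7,54,0,0],[-7,54,0,0],[-7,54,0,0],[0,0,45,0],[0,0,45,0],[0,0,0,0]]]'
python3 - <<'E'
from go import *
to(.4932,-.3486,.026,.16)
E
```

```text
time: 30.9
tool_pos: [0.4883, -0.1877, 0.1867]
tool_rot: [-3.142, -0.0, 0.165]
contact_force: [1.0, 0.3, -0.1]
opening: 0.033
time: 31.65
tool_pos: [0.4916, -0.3476, 0.0932]
tool_rot: [-3.135, 0.005, 0.163]
contact_force: [0.5, 0.1, 0.9]
opening: 0.0335
turn first 0.003
shift mm [ 1.4  1.3 67.2] psi 0.163 q [-0.74  0.61  1.47  0.    1.07  0.66] t 31.65 f [0.5 0.1 0.9]
```

```bash
python3 -m inch '[[[1,1,30,0],[0,0,26,0],[0,0,10,0],[0,0,2,0],[0,0,0,0]]]'
python3 -m inch '[[[0,0,2,0],[0,0,0,0]]]'
```

```text
time: 32.28
tool_pos: [0.4955, -0.3506, 0.0301]
tool_rot: [3.14, -0.001, 0.161]
contact_force: [0.3, -0.5, -1.1]
opening: 0.0331
time: 32.52
tool_pos: [0.4949, -0.3501, 0.0271]
tool_rot: [3.141, -0.0, 0.161]
contact_force: [-0.3, 0.1, -1.4]
opening: 0.0332
```

```bash
python3 -m inch '[[[0,0,2,0],[0,0,2,0],[0,0,0,0]]]'
python3 -m inch '[[[0,0,0,0],[0,0,0,0],[0,0,0,0],[0,0,-40,0],[0,0,-50,0],[0,0,0,0]]]' 0.0 35
python3 - <<'E'
from go import *
to(.43,.031,.1,1.64)
to(.428,-.105,.1,1.80)
E
```

```text
time: 32.9
tool_pos: [0.4948, -0.35, 0.0232]
tool_rot: [3.141, -0.0, 0.161]
contact_force: [-1.4, 0.9, 4.1]
opening: 0.0332
time: 33.65
tool_pos: [0.4968, -0.3518, 0.117]
tool_rot: [3.135, -0.005, 0.161]
contact_force: [-0.2, 0.4, -0.1]
opening: 0.0457
turn first -1.479
shift mm [386.5 -40.2  17. ] psi 0.161 q [-0.74  0.59  1.44  0.    1.11  0.67] t 33.65 f [-0.2  0.4 -0.1]
turn first 1.502
shift mm [-255.9   10.9   17. ] psi 0.161 q [-0.74  0.59  1.44  0.    1.11  0.67] t 33.65 f [-0.2  0.4 -0.1]
```

```bash
python3 -m inch '[[[0,0,-10,-0.164],[0,0,-10,-0.164],[0,0,-10,-0.164],[0,0,-10,-0.164],[0,0,0,-0.164],[0,0,0,-0.164],[0,0,0,-0.164],[0,0,0,-0.164],[0,0,0,-0.164],[0,0,0,-0.164]]]' -0.5 35
python3 - <<'E'
from go import *
c=read_camera("top");s=read_camera("side")
for n,k in(("top",c),("side",s)):
  for l in("pine1","walnut1"): print(n,l,[(np.round(on_z(k,d["at"],0.006 if l!="pine1" else 0)[:2],3).tolist(),round(d["conf"],2)) for d in place_of(n,l)])
to(.427,-.105,.1,1.80)
E
```

```text
time: 34.9
tool_pos: [0.4944, -0.3497, 0.1514]
tool_rot: [-3.141, -0.002, 1.806]
contact_force: [-0.5, 0.8, -0.3]
opening: 0.0691
top pine1 [([0.429, -0.093], 0.59), ([0.427, 0.035], 0.48)]
top walnut1 [([0.507, -0.34], 0.66), ([0.482, 0.375], 0.59)]
side pine1 [([0.422, -0.101], 0.65), ([0.433, 0.036], 0.59), ([0.537, -0.046], 0.5)]
side walnut1 [([0.519, -0.353], 0.9), ([0.52, -0.298], 0.72), ([0.515, 0.331], 0.22)]
turn first -0.002
shift mm [253.9 -10.3  52.2] psi 1.798 q [-0.74  0.55  1.4   0.    1.19 -0.97] t 35.2 f [-0.5  0.1  0.5]
```

```bash
python3 -m inch '[[[51,-2,0,0],[51,-2,0,0],[51,-2,0,0],[51,-2,0,0],[51,-2,0,0],[0,0,40,0],[0,0,40,0],[0,0,0,0]]]'
python3 - <<'E'
from go import *
to(.427,-.102,.014,1.80)
E
```

```text
time: 36.2
tool_pos: [0.4252, -0.1031, 0.071]
tool_rot: [-3.137, -0.003, 1.8]
contact_force: [-0.1, -0.7, -0.6]
opening: 0.0689
turn first -0.0
shift mm [ 0.7  2.  57. ] psi 1.8 q [-0.41  0.4   1.96  0.    0.79 -0.64] t 36.2 f [-0.1 -0.7 -0.6]
```

```bash
python3 -m inch '[[[0,2,20,0],[0,0,20,0],[0,0,14,0],[0,0,2,0],[0,0,0,0]]]'
python3 -m inch '[[[0,0,0,0],[0,0,0,0],[0,0,0,0],[0,0,0,0]]]' 1 35
python3 -m inch '[[[0,0,-45,0],[0,0,-45,0],[0,0,-45,0],[0,0,0,0]]]'
python3 - <<'E'
from go import *
to(*W(-.018,.119),.1,.478)
E
```

```text
time: 36.83
tool_pos: [0.4296, -0.104, 0.0177]
tool_rot: [3.14, 0.001, 1.8]
contact_force: [-0.3, 0.0, -0.4]
opening: 0.0686
time: 37.33
tool_pos: [0.4291, -0.1036, 0.0169]
tool_rot: [3.141, 0.0, 1.801]
contact_force: [-0.3, 0.1, 3.0]
opening: 0.042
time: 37.83
tool_pos: [0.4306, -0.1043, 0.1546]
tool_rot: [3.136, 0.004, 1.801]
contact_force: [0.5, -0.4, -1.7]
opening: 0.0415
turn first 1.323
shift mm [ 266.2 -391.8   54.6] psi 1.801 q [-0.41  0.27  1.85  0.    1.01 -0.64] t 37.825 f [ 0.5 -0.4 -1.7]
```

```bash
python3 -m inch '[[[0,0,-20,0.165],[0,0,-20,0.165],[0,0,0,0.165],[0,0,0,0.165],[0,0,0,0.166],[0,0,0,0.166],[0,0,0,0.166],[0,0,0,0.166],[0,0,0,0]]]'
python3 -m inch '[[[27,-39,0,0],[27,-39,0,0],[27,-39,0,0],[27,-39,0,0],[27,-39,0,0],[27,-39,0,0],[27,-39,0,0],[27,-39,0,0],[26,-39,0,0],[26,-39,0,0]]]'
python3 - <<'E'
from go import *
to(*W(-.018,.119),.1,.478)
E
```

```text
time: 38.95
tool_pos: [0.4283, -0.1033, 0.1905]
tool_rot: [-3.14, 0.001, 0.478]
contact_force: [0.0, -0.1, -1.4]
opening: 0.0415
time: 40.2
tool_pos: [0.4877, 0.3673, 0.1906]
tool_rot: [3.141, 0.002, 0.481]
contact_force: [0.5, -0.6, -0.3]
opening: 0.0417
turn first 0.003
shift mm [-1.4  0.7 90.6] psi 0.481 q [ 0.52  0.53  1.33 -0.    1.29  1.61] t 40.2 f [ 0.5 -0.6 -0.3]
```

```bash
python3 -m inch '[[[-2,1,45,0.003],[0,0,45,0],[0,0,25,0],[0,0,15,0],[0,0,8,0],[0,0,0,0]]]'
python3 -m inch '[[[0,0,4,0],[0,0,0,0]]]'
```

```text
time: 40.95
tool_pos: [0.4868, 0.3641, 0.0538]
tool_rot: [-3.142, -0.0, 0.475]
contact_force: [-0.3, 0.3, 0.0]
opening: 0.0419
time: 41.2
tool_pos: [0.4869, 0.3642, 0.0502]
tool_rot: [-3.142, -0.001, 0.474]
contact_force: [0.0, 0.3, 0.2]
opening: 0.0418
```

```bash
python3 -m inch '[[[0,0,3,0],[0,0,0,0]]]'
python3 -m inch '[[[0,0,2,0],[0,0,0,0]]]'
python3 -c "
from go import *
print(eng(observe()['tool_pos']),observe()['contact_force'])"
```

```text
time: 41.45
tool_pos: [0.487, 0.3643, 0.047]
tool_rot: [-3.142, -0.001, 0.474]
contact_force: [0.4, -0.1, 0.2]
opening: 0.0419
time: 41.7
tool_pos: [0.487, 0.3644, 0.0469]
tool_rot: [-3.142, -0.002, 0.474]
contact_force: [-4.4, -3.1, 14.4]
opening: 0.0416
[-0.0186  0.1174] [-4.40914781 -3.13341025 14.35994443]
```

```bash
python3 -m inch '[[[0,0,0,0],[0,0,0,0],[0,0,0,0],[0,0,-40,0],[0,0,-50,0],[0,0,-50,0],[0,0,0,0]]]' -0.06 35
python3 - <<'E'
from go import *
to(.430,.033,.1,1.64)
E
```

```text
time: 42.58
tool_pos: [0.4887, 0.3653, 0.1892]
tool_rot: [-3.141, -0.009, 0.474]
contact_force: [0.7, -0.2, -0.8]
opening: 0.0484
turn first -1.166
shift mm [-327.5  -81.5   89.2] psi 0.474 q [0.52 0.52 1.34 0.   1.27 1.61] t 42.575 f [ 0.7 -0.2 -0.8]
```

```bash
python3 -m inch '[[[-29,38,0,0],[-29,38,0,0],[-29,38,0,0],[-29,38,0,0],[-29,38,0,0],[-29,38,0,0],[-29,38,0,0],[0,0,0,-0.166],[0,0,0,-0.166],[0,0,0,-0.166]]]' -0.5
python3 -m inch '[[[0,0,10,-0.167],[0,0,20,-0.167],[0,0,20,-0.167],[0,0,20,-0.167],[0,0,0,0]]]'
python3 - <<'E'
from go import *
s=read_camera("side");c=read_camera("top")
for n,k in(("top",c),("side",s)): print(n,[(np.round(on_z(k,d["at"],0)[:2],3).tolist(),round(d["conf"],2)) for d in place_of(n,"pine1")])
to(.430,.033,.014,1.64)
E
```

```text
time: 43.82
tool_pos: [0.4268, 0.0346, 0.1837]
tool_rot: [-3.14, 0.001, 0.977]
contact_force: [0.1, 0.9, -0.6]
opening: 0.0693
time: 44.45
tool_pos: [0.4258, 0.035, 0.1129]
tool_rot: [-3.137, -0.001, 1.638]
contact_force: [0.0, -0.0, -0.2]
opening: 0.0688
top [([0.535, -0.052], 0.62), ([0.491, 0.387], 0.6), ([0.426, 0.03], 0.51)]
side [([0.55, -0.055], 0.85), ([0.427, 0.049], 0.83), ([0.48, 0.415], 0.68)]
turn first -0.003
shift mm [ -1.9   2.  101.2] psi 1.637 q [-0.1   0.31  1.93  0.    0.9  -0.16] t 44.65 f [ 0.8 -0.8  0.3]
```

```bash
python3 -m inch '[[[0,2,40,0],[0,0,30,0],[0,0,20,0],[0,0,7,0],[0,0,0,0]]]'
python3 -m inch '[[[0,0,0,0],[0,0,0,0],[0,0,0,0],[0,0,0,0]]]' 1 35
python3 -m inch '[[[0,0,-45,0],[0,0,-45,0],[0,0,-45,0],[0,0,-40,0.165],[0,0,0,0.166],[0,0,0,0.166],[0,0,0,0.166],[0,0,0,0.166],[0,0,0,0.166],[0,0,0,0.166]]]'
python3 - <<'E'
from go import *
to(*W(-.018,.050),.1,.478)
E
```

```text
time: 45.28
tool_pos: [0.4297, 0.0349, 0.0181]
tool_rot: [3.141, -0.0, 1.639]
contact_force: [-0.6, -0.1, -0.4]
opening: 0.0688
time: 45.78
tool_pos: [0.4299, 0.0349, 0.0182]
tool_rot: [3.14, 0.0, 1.64]
contact_force: [-0.2, 1.2, 4.1]
opening: 0.0418
time: 47.02
tool_pos: [0.429, 0.035, 0.1925]
tool_rot: [-3.141, 0.001, 0.473]
contact_force: [0.8, 0.2, -1.1]
opening: 0.0416
turn first -0.005
shift mm [ 203.6 -198.4   92.5] psi 0.473 q [-0.1   0.2   1.82  0.    1.12  1.  ] t 47.025 f [ 0.8  0.2 -1.1]
```

```bash
python3 -m inch '[[[34,-33,0,-0.005],[34,-33,0,0],[34,-33,0,0],[34,-33,0,0],[34,-33,0,0],[34,-33,0,0],[0,0,45,0],[0,0,0,0]]]'
python3 - <<'E'
from go import *
to(*W(-.018,.050),.048,.478)
c=read_camera("top"); print([(eng(on_z(c,d["at"],.03)),round(d["conf"],2)) for d in place_of("top","pine1")])
E
```

```text
time: 48.02
tool_pos: [0.5154, 0.3043, 0.144]
tool_rot: [-3.141, 0.009, 0.485]
contact_force: [0.3, -0.5, 0.1]
opening: 0.0417
turn first 0.007
shift mm [ 3.  1. 96.] psi 0.485 q [ 0.41  0.55  1.42 -0.    1.18  1.49] t 48.025 f [ 0.3 -0.5  0.1]
[(array([-0.1717, -0.2579]), 0.58)]
```

```bash
python3 -m inch '[[[2,1,45,0.004],[0,0,30,0],[0,0,13,0],[0,0,5,0],[0,0,0,0]]]'
python3 -m inch '[[[0,0,4,0],[0,0,0,0]]]'
python3 -c "
from go import *
print(eng(observe()['tool_pos']),observe()['contact_force'])"
```

```text
time: 48.75
tool_pos: [0.5211, 0.3053, 0.056]
tool_rot: [3.142, -0.002, 0.48]
contact_force: [-0.6, -0.1, -1.0]
opening: 0.0418
time: 49.0
tool_pos: [0.5204, 0.3052, 0.0511]
tool_rot: [-3.142, -0.0, 0.48]
contact_force: [0.2, 0.6, -0.4]
opening: 0.0417
[-0.0161  0.0494] [ 0.17539361  0.56042056 -0.42849706]
```

```bash
python3 -m inch '[[[0,0,3,0],[0,0,0,0]]]'
python3 -m inch '[[[0,0,1.5,0],[0,0,0,0]]]'
python3 -m inch '[[[0,0,0,0],[0,0,0,0],[0,0,0,0],[0,0,-40,0],[0,0,-50,0],[0,0,-50,0],[0,0,0,0]]]' -0.04 35
python3 - <<'E'
from go import *
to(.59,-.045,.1,0.1)
E
```

```text
time: 49.25
tool_pos: [0.5207, 0.3053, 0.0482]
tool_rot: [3.142, -0.001, 0.48]
contact_force: [-0.4, -0.4, 2.8]
opening: 0.042
time: 49.5
tool_pos: [0.5207, 0.3053, 0.0481]
tool_rot: [3.141, -0.002, 0.48]
contact_force: [-4.6, -2.5, 13.4]
opening: 0.042
time: 50.38
tool_pos: [0.5225, 0.306, 0.1907]
tool_rot: [3.141, -0.009, 0.48]
contact_force: [0.6, 0.8, -0.9]
opening: 0.0478
turn first 0.38
shift mm [ 32.1 356.   90.7] psi 0.48 q [0.4  0.51 1.35 0.   1.27 1.49] t 50.375 f [ 0.6  0.8 -0.9]
```

```bash
python3 -m inch '[[[-17,50,0,0],[-17,50,0,0],[-17,50,0,0],[-17,50,0,0],[-17,50,0,0],[-17,50,0,0],[-18,50,0,0],[0,0,0,0.177],[0,0,0,0.177],[0,0,0,0.176]]]' 1 20
python3 - <<'E'
from go import *
c=read_camera("top");s=read_camera("side")
for n,k in(("top",c),("side",s)): print(n,[(np.round(on_z(k,d["at"],0)[:2],3).tolist(),eng(on_z(k,d["at"],.03)),round(d["conf"],2)) for d in place_of(n,"pine1")])
to(.577,-.060,.012,-.05)
b=np.hstack([cv2.resize(c["img"][160:250,160:310],None,fx=3,fy=3,interpolation=cv2.INTER_CUBIC),cv2.resize(s["img"][200:290,180:280],None,fx=3,fy=3,interpolation=cv2.INTER_CUBIC)]); cv2.imwrite("pics/c1.png",b)
E
```

```text
time: 51.62
tool_pos: [0.5749, -0.061, 0.1847]
tool_rot: [-3.141, 0.002, -0.057]
contact_force: [-0.3, -0.2, 0.0]
opening: -0.0002
top [([0.813, 0.48], array([0.3025, 0.0687]), 0.58), ([0.488, 0.389], array([-0.0204,  0.1362]), 0.5), ([0.534, -0.055], array([-0.181 , -0.2708]), 0.41)]
side [([0.38, 0.144], array([-0.2319, -0.0802]), 0.75), ([0.545, -0.047], array([-0.1756, -0.3164]), 0.74), ([0.493, 0.436], array([-0.0063,  0.1187]), 0.59), ([0.511, 0.379], array([-0.0157,  0.0625]), 0.47)]
turn first 0.004
shift mm [  1.9  -0.8 173.3] psi -0.046 q [-0.24  0.47  1.44  0.    1.23  1.38] t 51.825 f [-0.7  0.6  0.5]
```

View pics/c1.png

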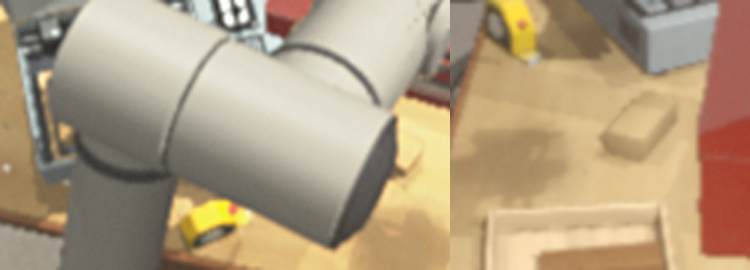

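```bash
python3 -m inch '[[[2,0,45,0],[0,0,45,0],[0,0,40,0],[0,0,0,0]]]'
python3 -m inch '[[[0,0,20,0],[0,0,14,0],[0,0,0,0]]]'
```

```text
time: 52.32
tool_pos: [0.575, -0.0602, 0.0531]
tool_rot: [-3.14, 0.007, -0.048]
contact_force: [-0.1, -1.4, -0.2]
opening: 0.0003
time: 52.7
tool_pos: [0.5788, -0.0612, 0.0232]
tool_rot: [3.141, -0.003, -0.049]
contact_force: [0.4, 0.4, -0.3]
opening: 0.0004
```

```bash
python3 -m inch '[[[0,0,8,0],[-8,0,0,0],[-8,0,0,0],[-8,0,0,0],[-8,0,0,0],[-8,0,0,0],[-8,0,0,0],[-8,0,0,0],[-8,0,0,0],[0,0,0,0]]]'
python3 -m inch '[[[10,0,-10,0],[0,0,-40,0],[0,0,-50,0],[0,0,-50,0],[0,-40,0,0],[0,-40,0,0],[0,-40,0,0],[0,-40,0,0],[0,-40,0,0],[0,0,0,0]]]' -0.4
python3 - <<'E'
from go import *
c=read_camera("top");s=read_camera("side")
for n,k in(("top",c),("side",s)): print(n,[(np.round(on_z(k,d["at"],0)[:2],3).tolist(),round(d["conf"],2)) for d in place_of(n,"pine1")])
a=cv2.resize(c["img"][190:245,260:320],None,fx=7,fy=7,interpolation=cv2.INTER_CUBIC);d=cv2.resize(s["img"][215:270,190:250],None,fx=6,fy=7,interpolation=cv2.INTER_CUBIC)
cv2.imwrite("pics/c2.png",np.hstack([a,d[:,:360]])); to(.48,-.05,.1,0)
E
```

```text
time: 53.95
tool_pos: [0.5128, -0.0576, 0.0142]
tool_rot: [-3.141, 0.001, -0.05]
contact_force: [0.1, 0.9, 1.0]
opening: -0.0001
time: 55.2
tool_pos: [0.5334, 0.1439, 0.1641]
tool_rot: [-3.141, -0.0, -0.047]
contact_force: [0.1, 0.1, -0.0]
opening: 0.0641
top [([0.464, -0.055], 0.68), ([0.529, 0.305], 0.55)]
side [([0.541, 0.33], 0.74), ([0.474, 0.441], 0.7), ([0.472, -0.06], 0.66), ([0.51, 0.386], 0.51)]
turn first -0.051
shift mm [-53.6 190.6  64.1] psi -0.051 q [ 0.12  0.45  1.54 -0.    1.15  1.74] t 55.4 f [-0.6 -0.2  0.2]
```

View pics/c2.png

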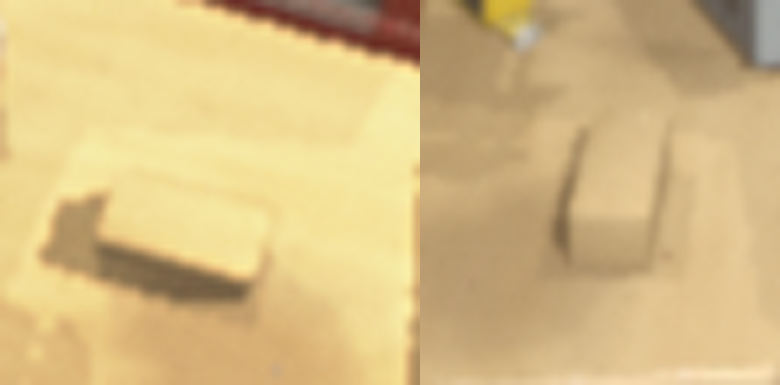

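Run:
```python
from go import *
c=read_camera("top")
P=np.array([on_z(c,(y/7+190-.43,x/7+260-.43),.03)[:2] for x,y in[(97,240),(250,280),(270,205),(120,175)]]);print(np.round(P,3).tolist(),P.mean(0))
for a,b in((0,1),(3,2)): d=P[a]-P[b]; print(np.arctan2(d[1],d[0]))
to(.467,-.056,.1,1.5)
```

```text
[[0.459, -0.01], [0.456, -0.097], [0.502, -0.099], [0.5, -0.014]] [ 0.47938046 -0.0549464 ]
1.5349736767826183
1.594702020215078
turn first -1.552
shift mm [-200.7  -52.6   64.2] psi -0.052 q [ 0.12  0.45  1.54 -0.    1.15  1.74] t 55.45 f [ 0.6 -0.   0.5]
```

```bash
python3 -m inch '[[[0,0,0,-0.177],[0,0,0,-0.177],[0,0,0,-0.177],[0,0,0,-0.177],[0,0,0,-0.177],[0,0,0,-0.177],[0,0,0,-0.177],[0,0,0,-0.177],[0,0,0,-0.176],[0,0,0,0]]]' -0.5
python3 - <<'E'
from go import *
to(.480,-.056,.014,1.54)
E
```

```text
time: 56.7
tool_pos: [0.5337, 0.1406, 0.1643]
tool_rot: [3.142, 0.0, 1.539]
contact_force: [-0.3, -0.4, 0.1]
opening: 0.0689
turn first -0.001
shift mm [-198.1  -47.6  150.3] psi 1.539 q [ 0.12  0.45  1.54 -0.    1.15  0.15] t 56.7 f [-0.3 -0.4  0.1]
```

```bash
python3 -m inch '[[[-50,-12,0,0],[-50,-12,0,0],[-50,-12,0,0],[-49,-12,0,0],[0,0,45,0],[0,0,45,0],[0,0,20,0],[0,0,0,0]]]'
python3 - <<'E'
from go import *
to(.480,-.056,.014,1.54)
E
```

```text
time: 57.7
tool_pos: [0.4788, -0.0562, 0.0531]
tool_rot: [-3.138, -0.001, 1.538]
contact_force: [-0.2, -0.3, 1.0]
opening: 0.0687
turn first -0.002
shift mm [ 0.2  1.2 39.1] psi 1.538 q [-0.28  0.49  1.86  0.    0.8  -0.24] t 57.7 f [-0.2 -0.3  1. ]
```

```bash
python3 -m inch '[[[0,1,20,0],[0,0,15,0],[0,0,0,0]]]'
python3 -m inch '[[[0,0,0,0],[0,0,0,0],[0,0,0,0],[0,0,0,0]]]' 1 35
python3 -m inch '[[[0,0,-45,0],[0,0,-45,0],[0,0,-45,0],[0,0,-40,0.177],[0,0,0,0.177],[0,0,0,0.177],[0,0,0,0.177],[0,0,0,0.177],[0,0,0,0.176],[0,0,0,0]]]'
python3 - <<'E'
from go import *
to(*W(-.018,-.019),.1,.478)
E
```

```text
time: 58.08
tool_pos: [0.4805, -0.056, 0.0189]
tool_rot: [-3.14, -0.0, 1.541]
contact_force: [0.0, 0.9, 0.7]
opening: 0.0687
time: 58.58
tool_pos: [0.481, -0.056, 0.0196]
tool_rot: [3.141, 0.0, 1.542]
contact_force: [-1.2, 0.3, 3.9]
opening: 0.0414
time: 59.82
tool_pos: [0.4807, -0.0559, 0.1941]
tool_rot: [-3.141, 0.0, 0.482]
contact_force: [-0.2, 0.2, -1.4]
opening: 0.0415
turn first 0.004
shift mm [ 199.5 -233.9   94.1] psi 0.482 q [-0.27  0.3   1.68  0.    1.16  0.81] t 59.825 f [-0.2  0.2 -1.4]
```

```bash
python3 -m inch '[[[24,-29,0,0.004],[24,-29,0,0],[24,-29,0,0],[24,-29,0,0],[24,-29,0,0],[24,-29,0,0],[23,-30,0,0],[22,-30,0,0],[0,0,40,0],[0,0,0,0]]]'
python3 - <<'E'
from go import *
to(*W(-.027,-.017),.05,.478)
E
```

```text
time: 61.08
tool_pos: [0.539, 0.2384, 0.1513]
tool_rot: [-3.14, 0.007, 0.481]
contact_force: [0.3, -0.1, -1.3]
opening: 0.0416
turn first 0.003
shift mm [  3.4  -1.3 101.3] psi 0.481 q [ 0.29  0.53  1.44 -0.    1.18  1.38] t 61.075 f [ 0.3 -0.1 -1.3]
```

```bash
python3 -m inch '[[[3,-1,45,0],[0,0,30,0],[0,0,15,0],[0,0,5,0],[0,0,0,0]]]'
python3 -m inch '[[[0,0,4,0],[0,0,0,0]]]'
python3 -m inch '[[[0,0,2,0],[0,0,0,0]]]'
python3 -c "
from go import *
print(eng(observe()['tool_pos']),observe()['contact_force'])"
```

```text
time: 61.7
tool_pos: [0.5441, 0.241, 0.0603]
tool_rot: [3.141, -0.002, 0.477]
contact_force: [0.3, 0.0, -0.4]
opening: 0.0415
time: 61.95
tool_pos: [0.5435, 0.241, 0.0556]
tool_rot: [3.142, -0.001, 0.477]
contact_force: [-0.3, 0.0, -0.6]
opening: 0.0415
time: 62.2
tool_pos: [0.5433, 0.241, 0.0531]
tool_rot: [-3.141, 0.0, 0.477]
contact_force: [0.7, 0.9, -0.9]
opening: 0.0413
[-0.0254 -0.0181] [ 0.69715688  0.88780427 -0.85838856]
```

```bash
python3 -m inch '[[[0,0,3,0],[0,0,0,0]]]'
python3 -m inch '[[[0,0,2,0],[0,0,0,0]]]'
python3 -m inch '[[[0,0,0,0],[0,0,0,0],[0,0,0,0],[0,0,-40,0],[0,0,-50,0],[0,0,-50,0],[-50,0,0,0],[-50,0,0,0],[0,40,0,0],[0,40,0,0]]]' -0.04 35
python3 -m inch '[[[-20,40,0,0],[-20,40,0,0],[0,0,0,0]]]'
python3 - <<'E'
from go import *
c=read_camera("top");s=read_camera("side")
for n,k in(("top",c),("side",s)):
  print(n,"pine",[(eng(on_z(k,d["at"],.03)),round(d["conf"],2)) for d in place_of(n,"pine1")])
  print(n,"walnut",[(np.round(on_z(k,d["at"],.006)[:2],3),round(d["conf"],2)) for d in place_of(n,"walnut1")])
a=cv2.resize(c["img"][150:235,150:270],None,fx=5,fy=5,interpolation=cv2.INTER_CUBIC);b=cv2.resize(c["img"][205:265,310:390],None,fx=2.5,fy=2.5,interpolation=cv2.INTER_CUBIC)
z=np.zeros((425,200,3),np.uint8); z[:150]=b; d=cv2.resize(s["img"][240:340,180:280],None,fx=2,fy=2,interpolation=cv2.INTER_CUBIC); z[160:360]=d
cv2.imwrite("pics/chk.png",np.hstack([a,z]))
s=observe();print(s["tool_pos"],s["tool_rot"])
E
```

```text
time: 62.45
tool_pos: [0.5432, 0.2409, 0.0499]
tool_rot: [-3.141, 0.001, 0.477]
contact_force: [0.7, 0.9, -0.7]
opening: 0.0415
time: 62.7
tool_pos: [0.5434, 0.241, 0.0496]
tool_rot: [3.141, -0.001, 0.477]
contact_force: [-4.9, -1.5, 10.2]
opening: 0.0416
time: 63.95
tool_pos: [0.4911, 0.1233, 0.1886]
tool_rot: [3.141, -0.001, 0.478]
contact_force: [0.6, -0.2, 0.6]
opening: 0.0479
time: 64.32
tool_pos: [0.4926, 0.0321, 0.1881]
tool_rot: [3.141, 0.0, 0.473]
contact_force: [-0.7, 0.4, 0.4]
opening: 0.0477
top pine [(array([-0.0326,  0.0385]), 0.56), (array([-0.0398, -0.0133]), 0.52), (array([-0.0204,  0.1215]), 0.38)]
top walnut [(array([ 0.515, -0.355]), 0.78), (array([ 0.527, -0.288]), 0.66)]
side pine [(array([-0.0146,  0.064 ]), 0.68), (array([-0.0251,  0.0065]), 0.45), (array([-0.0192,  0.1207]), 0.44)]
side walnut [(array([ 0.513, -0.333]), 0.9), (array([ 0.513, -0.288]), 0.84)]
[0.49238656 0.03560207 0.18816447] [-3.14132138e+00 -7.25586586e-05  4.78388444e-01]
```

View pics/chk.png

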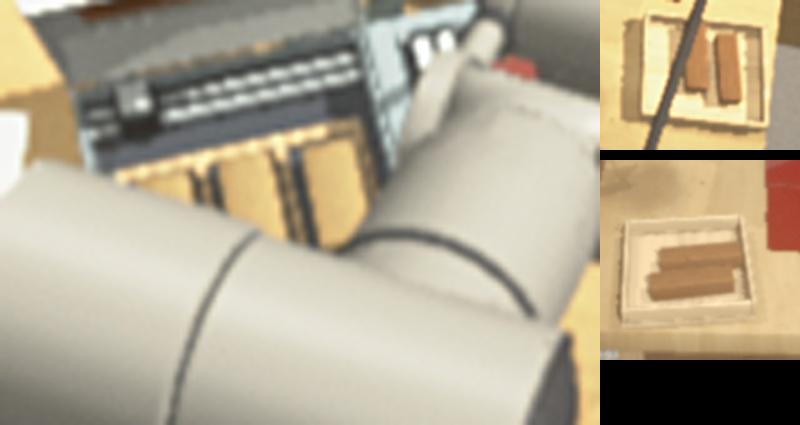

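Run:
```python
from go import *
c=read_camera("top")
for x,y in[(220,172),(275,155),(305,163),(355,148)]: print(eng(on_z(c,(y/5+150-.4,x/5+150-.4),.06)))
to(*W(.094,.0525),.40,2.05)
```

```text
[0.015  0.0693]
[0.0194 0.0235]
[0.0066 0.0014]
[ 0.0102 -0.0405]
turn first 1.57
shift mm [-229.3 -259.3 -211.8] psi 0.478 q [-0.08  0.32  1.67  0.    1.15  1.01] t 64.675 f [ 0.3  0.2 -0.4]
```

```bash
python3 -m inch '[[[0,0,-40,-0.174],[0,0,-40,-0.174],[0,0,-40,-0.174],[0,0,-40,-0.175],[0,0,-42,-0.175],[0,0,0,-0.175],[0,0,0,-0.175],[0,0,0,-0.175],[0,0,0,-0.175],[0,0,0,0]]]' 0.13 20
python3 - <<'E'
from go import *
to(*W(.086,.0535),.40,2.05)
E
```

```text
time: 65.92
tool_pos: [0.4924, 0.0352, 0.3902]
tool_rot: [3.142, -0.0, 2.048]
contact_force: [-0.3, 0.8, -0.2]
opening: 0.0398
turn first -0.002
shift mm [230.6 251.5  -9.8] psi 2.048 q [-0.08  0.21  1.26  0.    1.67 -0.56] t 65.925 f [-0.3  0.8 -0.2]
```

```bash
python3 -m inch '[[[33,36,-1,0],[33,36,-1,0],[33,36,-1,0],[33,36,-1,0],[33,36,-1,0],[33,36,-1,0],[33,36,-1,0],[0,0,0,0],[0,0,0,0]]]'
python3 - <<'E'
from go import *
to(*W(.086,.0535),.309,2.05)
s=read_camera("side"); o=observe(); print([np.round(d["at"],1) for d in place_of("side","hood_bar")],proj(s,[*W(.086,.0535),.328]))
E
```

```text
time: 67.05
tool_pos: [0.6098, 0.3556, 0.3965]
tool_rot: [-3.14, 0.0, 2.047]
contact_force: [0.5, -0.2, 0.5]
opening: 0.0399
turn first -0.003
shift mm [ 0.4 -0.4 87.5] psi 2.047 q [ 0.42  0.73  0.42 -0.    2.   -0.06] t 67.05 f [ 0.5 -0.2  0.5]
[array([111.9, 264.7])] [np.float64(112.20225920790686), np.float64(263.69750432715665)]
```

Bar is where expected. Descend and grip.

```bash
python3 -m inch '[[[0,0,30,0],[0,0,25,0],[0,0,15,0],[0,0,0,0]]]'
python3 -m inch '[[[0,0,10,0],[0,0,4,0],[0,0,0,0]]]'
python3 -m inch '[[[0,0,0,0],[0,0,0,0],[0,0,0,0]]]' 1 20
python3 - <<'E'
from go import *
o=observe(); print(eng(o["tool_pos"]),o["contact_force"],o["opening"])
E
```

```text
time: 67.65
tool_pos: [0.6093, 0.3542, 0.3277]
tool_rot: [-3.141, -0.0, 2.047]
contact_force: [0.2, -0.5, 0.8]
opening: 0.0399
time: 68.03
tool_pos: [0.6099, 0.3555, 0.3131]
tool_rot: [-3.141, -0.0, 2.049]
contact_force: [-0.1, 0.6, -0.2]
opening: 0.04
time: 68.4
tool_pos: [0.61, 0.3556, 0.3134]
tool_rot: [3.141, -0.0, 2.049]
contact_force: [0.1, 0.4, 0.1]
opening: 0.0143
[0.0866 0.053 ] [0.11940381 0.35428231 0.08590797] 0.0142583306593645
```

```bash
python3 -m inch '[[[0,0,0,0],[0,-10,1,0],[0,-9,2,0],[0,-18,4,0],[0,-19,6,0],[0,0,0,0]]]'
python3 - <<'E'
from go import *
o=observe(); print(eng(o["tool_pos"]),o["contact_force"],o["opening"])
s=read_camera("side"); p=o["tool_pos"]; print([np.round(d["at"],1) for d in place_of("side","hood_bar")],proj(s,[p[0],p[1],p[2]+.014]))
E
```

```text
time: 69.15
tool_pos: [0.5599, 0.3292, 0.3008]
tool_rot: [3.141, 0.001, 2.049]
contact_force: [1.2, -1.6, 1.7]
opening: 0.0112
[0.03   0.0526] [ 1.23804375 -1.57539156  1.65269566] 0.011174529062032501
[array([119.2, 251.8])] [np.float64(117.57707934297422), np.float64(250.34616938789645)]
```

```bash
python3 -m inch '[[[0,-17,6,0],[0,-18,8,0],[0,-16,10,0],[0,-16,10,0],[0,-15,12,0],[0,0,0,0]]]'
python3 -m inch '[[[0,-15,12,0],[0,-13,14,0],[0,-12,15,0],[0,-11,15,0],[0,0,0,0]]]'
python3 - <<'E'
from go import *
o=observe(); print(eng(o["tool_pos"]),o["contact_force"],o["opening"])
E
```

```text
time: 70.0
tool_pos: [0.4868, 0.291, 0.2535]
tool_rot: [-3.138, 0.001, 2.049]
contact_force: [-0.7, -4.5, 2.2]
opening: 0.0111
time: 70.62
tool_pos: [0.4417, 0.2676, 0.1967]
tool_rot: [-3.138, 0.001, 2.049]
contact_force: [-0.1, -5.8, -0.8]
opening: 0.0115
[-0.1033  0.0523] [-0.08793586 -5.79401611 -0.84393648] 0.01150470509462622
```

```bash
python3 -m inch '[[[0,-10,16,0],[0,-9,17,0],[0,-7,18,0],[0,-6,18,0],[0,-4,14,0],[0,-1,8,0],[0,0,0,0]]]'
python3 - <<'E'
from go import *
o=observe(); print(eng(o["tool_pos"]),o["contact_force"],o["opening"])
E
```

```text
time: 71.5
tool_pos: [0.4081, 0.2505, 0.1056]
tool_rot: [-3.135, 0.0, 2.049]
contact_force: [-2.5, -7.0, -2.5]
opening: 0.0114
[-0.141   0.0526] [-2.46051031 -6.99005008 -2.49412359] 0.011401771302965736
```

```bash
python3 -m inch '[[[0,-1,4,0],[0,-1,4,0],[0,0,0,0]]]'
python3 -m inch '[[[0,-1,3,0],[0,0,0,0]]]'
python3 -m inch '[[[0,0,3,0],[0,0,0,0]]]'
```

```text
time: 71.88
tool_pos: [0.4067, 0.2498, 0.098]
tool_rot: [-3.137, 0.0, 2.049]
contact_force: [-2.3, -5.6, -2.7]
opening: 0.0116
time: 72.12
tool_pos: [0.4063, 0.2496, 0.0953]
tool_rot: [-3.138, 0.0, 2.049]
contact_force: [0.1, -5.2, -3.5]
opening: 0.0112
time: 72.38
tool_pos: [0.4059, 0.2495, 0.0922]
tool_rot: [-3.137, 0.0, 2.049]
contact_force: [-2.4, -5.8, -2.5]
opening: 0.0112
```

```bash
python3 -m inch '[[[0,0,3,0],[0,0,0,0]]]'
python3 -m inch '[[[0,0,3,0],[0,0,0,0]]]'
python3 -m inch '[[[0,0,3,0],[0,0,0,0]]]'
```

```text
time: 72.62
tool_pos: [0.4056, 0.2493, 0.0899]
tool_rot: [-3.137, 0.0, 2.049]
contact_force: [-4.5, -7.5, 4.3]
opening: 0.0113
time: 72.88
tool_pos: [0.4056, 0.2495, 0.0885]
tool_rot: [-3.138, 0.0, 2.049]
contact_force: [-10.0, -9.3, 21.5]
opening: 0.0116
time: 73.12
tool_pos: [0.4055, 0.2497, 0.086]
tool_rot: [-3.138, 0.0, 2.049]
contact_force: [-11.6, -9.1, 26.3]
opening: 0.0113
```

```bash
python3 -m inch '[[[0,0,-2,0],[0,0,0,0],[0,0,0,0],[0,0,0,0],[0,0,-20,0],[0,0,-40,0],[0,0,-40,0],[0,0,0,0]]]' 0.39
python3 - <<'E'
from go import *
from fit2 import s as S
xk=S.x[4]; print("rear key eng x",xk+.068, "middle",xk+.034)
to(*W(xk+.068,-.1225),.15,2.05)
k=read_camera("side"); print([np.round(d["at"],1) for d in place_of("side","hood_bar")],proj(k,[*W(-.1405,.0525),.105]))
E
```

```text
time: 74.12
tool_pos: [0.4083, 0.251, 0.1889]
tool_rot: [3.135, 0.0, 2.049]
contact_force: [-0.2, 0.6, -0.4]
opening: 0.0277
rear key eng x -0.005410932476155664 middle -0.039410932476155666
turn first -0.001
shift mm [-175.8  137.1   35.9] psi 2.049 q [ 0.39  0.29  1.71  0.    1.13 -0.09] t 74.225 f [-1.2  0.4 -0. ]
[array([178.1, 210.2]), array([198.8, 246.1])] [np.float64(177.4265890232792), np.float64(209.6515088444791)]
```

```bash
python3 -m inch '[[[-33,37,0,0],[-33,37,0,0],[-33,37,0,0],[-33,37,0,0],[-33,37,0,0],[0,0,0,0]]]' -1 20
python3 - <<'E'
from go import *
to(*W(.048,-.113),.10,2.05)
c=read_camera("side"); print([np.round(d["at"],1) for d in place_of("side","key_rear_top")])
E
```

```text
time: 75.08
tool_pos: [0.6486, 0.187, 0.1827]
tool_rot: [-3.138, -0.001, 2.046]
contact_force: [-0.2, 0.5, -1.2]
opening: 0.0833
turn first -0.004
shift mm [ 1.5  4.8 82.7] psi 2.046 q [ 0.17  0.66  1.12 -0.    1.37 -0.31] t 75.075 f [-0.2  0.5 -1.2]
[array([192.7, 262.7])]
```

```bash
python3 -m inch '[[[1,5,40,-0.004],[0,0,37,0],[0,0,0,0],[0,0,0,0]]]'
python3 - <<'E'
from go import *
o=observe(); print(eng(o["tool_pos"]),o["tool_pos"],o["opening"],o["contact_force"])
c=read_camera("side"); print(proj(c,[*W(-.0054,-.1225),.085]),[(np.round(d["at"],1),d["conf"]) for d in place_of("side","key_rear_top")])
cv2.imwrite("pics/key.png",cv2.resize(c["img"][120:220,210:330],None,fx=6,fy=6,interpolation=cv2.INTER_CUBIC))
E
```

```text
time: 75.68
tool_pos: [0.651, 0.1926, 0.111]
tool_rot: [3.14, 0.0, 2.053]
contact_force: [0.2, -0.8, 0.3]
opening: 0.0914
[ 0.0479 -0.1106] [0.65095822 0.19259648 0.11099778] 0.09139775547329425 [ 0.19975981 -0.84817162  0.27317118]
[np.float64(193.7679450700325), np.float64(262.79305916375665)] [(array([192.2, 263. ]), 0.37)]
```

View pics/key.png

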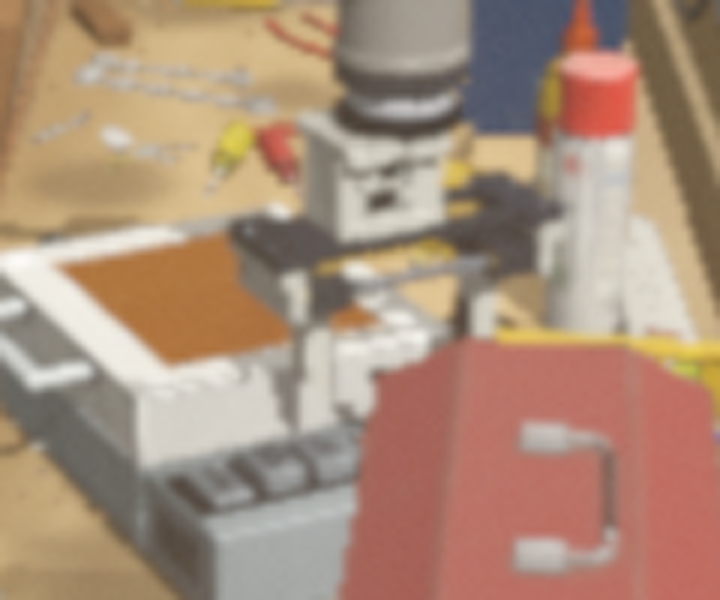

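Run:
```python
from go import *
c=read_camera("side"); p=np.array(observe()["tool_pos"])
f=lambda q:np.round([(q[1]-210)*6,(q[0]-120)*6])
u=np.array([np.cos(V[2]),np.sin(V[2]),0])
print("tip now",f(proj(c,p-.0555*u)),"inner",f(proj(c,p-.046*u)),"outer",f(proj(c,p-.065*u)))
q=p-.0555*u; q[2]=.085; print("tip landed",f(proj(c,q)))
for n,x,z in(("rear",-.0054,.085),("mid",-.0394,.085),("front",-.0734,.077)): print(n,f(proj(c,[*W(x,-.1225),z])))
```

```text
tip now [306. 396.] inner [320. 393.] outer [292. 399.]
tip landed [306. 436.]
rear [317. 443.]
mid [266. 454.]
front [214. 477.]
```

```bash
python3 -m inch '[[[0,2,12,0],[0,0,8,0],[0,0,0,0]]]'
python3 -m inch '[[[0,0,4,0],[0,0,0,0]]]'
python3 -m inch '[[[0,0,4,0],[0,0,0,0]]]'
python3 -m inch '[[[0,0,3,0],[0,0,0,0]]]'
```

```text
time: 76.2
tool_pos: [0.6518, 0.1928, 0.0878]
tool_rot: [-3.139, -0.001, 2.053]
contact_force: [-0.6, 0.0, -0.1]
opening: 0.0919
time: 76.45
tool_pos: [0.6525, 0.1929, 0.0851]
tool_rot: [-3.142, -0.0, 2.053]
contact_force: [-0.4, 0.5, 0.3]
opening: 0.0916
time: 76.7
tool_pos: [0.6527, 0.193, 0.0813]
tool_rot: [3.141, 0.0, 2.053]
contact_force: [0.1, 0.3, 0.3]
opening: 0.0921
time: 76.95
tool_pos: [0.6523, 0.1929, 0.0777]
tool_rot: [-3.141, -0.0, 2.053]
contact_force: [0.2, 1.7, -0.2]
opening: 0.0916
```

```bash
python3 -m inch '[[[0,0,3,0],[0,0,0,0]]]'
python3 - <<'E'
from go import *
o=observe(); print(eng(o["tool_pos"]),o["tool_pos"],o["contact_force"])
c=read_camera("side"); img=c["img"][150:215,225:290]
cv2.imwrite("pics/key2.png",cv2.resize(img,None,fx=9,fy=9,interpolation=cv2.INTER_CUBIC))
for l in("key_front_top","key_middle_top","key_rear_top"): print(l,[(np.round(d["at"],1),round(d["conf"],2)) for d in place_of("side",l)])
for n,x,z in(("rear",-.0054,.085),("mid",-.0394,.085),("front",-.0734,.077)): print(n,np.round(proj(c,[*W(x,-.1225),z]),1))
E
```

```text
time: 77.2
tool_pos: [0.6525, 0.193, 0.075]
tool_rot: [-3.142, -0.0, 2.053]
contact_force: [1.2, -0.5, 1.3]
opening: 0.0919
[ 0.0495 -0.111 ] [0.6525099  0.1929725  0.07501563] [ 1.158828   -0.48708891  1.31968358]
key_front_top [(array([197.6, 248.3]), 0.65), (array([175.5, 267.6]), 0.63)]
key_middle_top [(array([197.3, 253.4]), 0.48)]
key_rear_top [(array([193.4, 263.7]), 0.53)]
rear [193.8 262.8]
mid [195.6 254.3]
front [199.5 245.6]
```

```bash
python3 -m inch '[[[0,0,2,0],[0,0,0,0]]]'
python3 -m inch '[[[0,0,1.5,0],[0,0,0,0]]]'
```

```text
time: 77.65
tool_pos: [0.6526, 0.193, 0.0745]
tool_rot: [3.141, 0.0, 2.053]
contact_force: [-2.8, -0.2, 7.3]
opening: 0.0917
time: 77.9
tool_pos: [0.6527, 0.1931, 0.0743]
tool_rot: [3.14, 0.001, 2.053]
contact_force: [-4.2, -0.6, 14.0]
opening: 0.092
```

Run:
```python
from go import *
c=read_camera("side"); now=cv2.cvtColor(c["img"],cv2.COLOR_BGR2GRAY)[185:212,230:275].astype(int)
old=cv2.cvtColor(cv2.resize(cv2.imread("pics/key.png"),(120,100),interpolation=cv2.INTER_AREA),cv2.COLOR_BGR2GRAY)[65:92,20:65].astype(int)
init=cv2.cvtColor(cv2.imread("pics/side0.png"),cv2.COLOR_BGR2GRAY)[185:212,230:275].astype(int)
print("cols 230.. rows 185..; now, then now-old")
for i in range(27): print(185+i," ".join(f"{v:3d}" for v in now[i]))
print()
for i in range(27): print(185+i," ".join(f"{v:3d}" for v in (now-old)[i]))
```

```text
cols 230.. rows 185..; now, then now-old
185 133 151 181 204 209 215 224 224 216 208 208 214 213 209 206 207 208 206 194 157 129 123 124 124 124 124 124 124 123 120 135 170 191 200 193 171 166 186 196 197 199 197 161 126 117
186 129 132 166 206 210 207 212 214 212 207 205 207 208 209 208 208 208 209 200 163 131 124 125 124 124 125 124 124 123 118 137 175 200 206 200 180 182 194 199 205 208 200 163 126 117
187 132 129 161 207 212 207 207 208 208 207 208 207 208 208 209 208 208 208 202 175 153 138 142 133 126 126 125 126 124 117 131 170 197 207 201 177 161 161 172 196 204 192 156 124 116
188 131 130 162 209 213 208 210 208 207 207 207 207 208 208 209 208 208 208 206 199 183 161 164 147 128 125 125 124 123 119 127 164 196 206 202 178 147 132 149 183 191 169 136 120 118
189 131 130 161 208 214 209 209 208 207 208 207 207 208 208 208 208 208 208 208 203 181 152 146 136 129 126 125 125 123 118 125 159 194 206 203 181 150 128 128 146 155 140 123 116 116
190 131 130 160 208 214 209 208 208 208 207 208 208 208 208 208 208 208 208 209 206 187 152 139 148 153 151 136 127 123 120 121 155 193 206
[... 8177 characters left out ...]
   0  -1   0  -1  -1   2   6   7   6   6   5   1   1   0   1  -1  -1  -1  -3  -1  -1  -1   0   0   0   0  -1  -1   0   1  -1  -1  -1  -1  -1  -2  -1
209   0  -2  -4   0  -2   0  -1  -1   2  -1   0  -2  -1   2   5   4   3   3   4   2   2   0   0   0  -1  -1  -1  -1   0  -1  -1   0  -1  -1   0   0   1   0  -2  -2   0  -2   0  -1  -2
210  -2  -2  -2   2  -1  -1  -3  -1   1  -3  -1  -2   0   1   3   1   0   0   0   0   0   0   1  -1   1   0  -1  -1   0  -1   0  -1  -1  -1  -1  -2  -1  -2  -1  -3  -1   0   0  -1  -2
211   1   1   2   0   0   0  -2  -1  -3  -1   0  -1  -1  -1   2   1   0  -1  -1   0  -1   0   2  -2  -1   0  -2  -1   2   0   0   0  -1  -1   0  -1  -1  -1  -1  -2  -1  -2  -2  -1  -3
```

```bash
python3 -m inch '[[[0,0,-8,0],[0,0,-20,0],[0,0,-40,0],[0,0,-40,0],[0,0,0,0]]]'
python3 -m inch '[[[0,-10,0,0],[0,-10,0,0],[0,0,0,0],[0,0,0,0]]]' -0.09
python3 - <<'E'
from go import *
to(*W(.029,-.1165),.107,2.05)
c=read_camera("side"); now=cv2.cvtColor(c["img"],cv2.COLOR_BGR2GRAY)[192:206,238:275].astype(int)
for i in range(14): print(192+i," ".join(f"{v:3d}" for v in now[i]))
t=read_camera("top"); print([(np.round(d["at"],1),round(d["conf"],2)) for d in place_of("side","hood_bar")])
E
```

```text
time: 78.58
tool_pos: [0.6543, 0.1933, 0.1838]
tool_rot: [3.134, 0.002, 2.053]
contact_force: [0.1, 0.7, -0.3]
opening: 0.0919
time: 79.08
tool_pos: [0.6347, 0.1836, 0.1794]
tool_rot: [-3.141, -0.0, 2.053]
contact_force: [-0.5, 0.3, 0.0]
opening: 0.0563
turn first 0.003
shift mm [-5.4 -0.4 72.4] psi 2.053 q [ 0.17  0.63  1.18  0.    1.33 -0.32] t 79.075 f [-0.5  0.3  0. ]
192 210 209 209 210 210 209 210 210 210 210 209 210 210 209 207 206 201 193 190 188 181 182 185 182 179 174 169 167 171 169 156 155 144 129 123 122 120
193 210 210 209 210 210 210 210 209 207 206 205 203 203 198 186 180 167 159 160 162 158 162 168 167 158 154 146 141 155 166 155 141 135 127 124 122 120
194 209 210 209 208 208 206 204 200 190 188 184 175 172 162 148 138 127 126 137 146 150 153 155 148 137 130 132 125 126 151 160 149 136 128 123 122 123
195 205 204 203 201 196 185 178 169 158 153 152 139 139 136 124 117 112 115 121 129 134 139 137 128 118 115 125 130 119 121 136 145 138 126 123 124 121
196 187 183 173 167 160 147 138 131 128 133 131 116 113 124 129 124 117 115 117 126 137 137 134 132 122 116 119 124 1
[... 765 characters left out ...]
5 164 142 127 122 121 121 120
202 113 102  89  85  82  88  95 116 143 152 154 151 150 141 113  92 102 117 120 123 126 130 134 142 158 167 170 172 177 178 172 148 127 122 121 120 121
203 109 111 106  92  82  83  89 106 133 143 142 139 129 122 108 107 119 127 135 147 160 167 169 171 175 179 180 180 181 183 178 151 129 122 121 121 122
204 103 108 114 108  95  83  84  95 114 123 121 125 127 133 136 146 159 165 168 172 178 178 180 180 182 184 185 185 186 190 185 157 128 122 120 121 122
205  99 102 109 113 109 100 103 114 124 134 142 154 162 166 167 171 176 177 178 180 183 185 185 184 188 192 194 190 185 181 172 146 126 121 120 120 122
[(array([178.9, 210.1]), 0.81), (array([196.8, 248.1]), 0.18)]
```

```bash
python3 -m inch '[[[-4,0,35,0],[0,0,37,0],[0,0,0,0],[0,0,0,0]]]'
python3 -m inch '[[[0,12,0,0],[0,12,0,0],[0,12,0,0],[0,12,0,0],[0,12,0,0],[0,0,0,0]]]'
python3 - <<'E'
from go import *
o=observe(); print(eng(o["tool_pos"]),o["contact_force"])
E
```

```text
time: 79.72
tool_pos: [0.6375, 0.1804, 0.1091]
tool_rot: [3.14, 0.001, 2.053]
contact_force: [-0.3, 1.3, 0.6]
opening: 0.0501
time: 80.47
tool_pos: [0.6911, 0.2085, 0.1097]
tool_rot: [3.138, 0.001, 2.053]
contact_force: [-0.2, -0.1, -0.1]
opening: 0.0503
[ 0.0909 -0.1149] [-0.2239199  -0.1459742  -0.06642836]
```

```bash
python3 -m inch '[[[0,6,0,0],[0,6,0,0],[0,0,0,0]]]'
python3 -m inch '[[[0,-8,0,0],[0,0,-40,0],[0,0,-50,0],[0,0,-40,0],[40,-40,0,0],[40,-40,0,0],[40,-40,0,0],[40,-40,0,0],[40,-40,0,0],[0,0,0,0]]]'
python3 - <<'E'
from go import *
c=read_camera("top"); t0=cv2.imread("pics/top0.png"); a=cv2.cvtColor(c["img"],cv2.COLOR_BGR2GRAY)[146:172,228:246].astype(int); b=cv2.cvtColor(t0,cv2.COLOR_BGR2GRAY)[146:172,228:246].astype(int)
print("iso diff max vs initial (on):",np.abs(a-b).max(),"hood-row", [(np.round(d["at"],1),round(d["conf"],2)) for d in place_of("top","isolator_tip")])
s=read_camera("side"); print("bar",[(np.round(d["at"],1),round(d["conf"],2)) for d in place_of("side","hood_bar")],proj(s,[*W(-.1405,.0525),.105]))
for n,k in(("top",c),("side",s)):
  print(n,[(np.round(on_z(k,d["at"],.006)[:2],3),round(d["conf"],2)) for d in place_of(n,"walnut1")])
  for l in("measure","torch_1","pencil_1"): print(l,[np.round(on_z(k,d["at"],0)[:2],3) for d in place_of(n,l)][:2])
for r in a-b: print(" ".join(f"{v:4d}" for v in r))
E
```

```text
time: 80.85
tool_pos: [0.7007, 0.2136, 0.1078]
tool_rot: [3.141, 0.0, 2.053]
contact_force: [-0.8, 0.2, 0.0]
opening: 0.0502
time: 82.1
tool_pos: [0.4197, 0.2948, 0.2383]
tool_rot: [-3.141, -0.001, 2.056]
contact_force: [0.7, 0.7, 0.3]
opening: 0.0498
iso diff max vs initial (on): 26 hood-row [(array([149.2, 231.6]), 0.53)]
bar [(array([176.7, 211.7]), 0.66)] [np.float64(177.4265890232792), np.float64(209.6515088444791)]
top [(array([ 0.504, -0.358]), 0.5)]
measure [array([0.375, 0.147])]
torch_1 [array([0.431, 0.583])]
pencil_1 [array([ 0.721, -0.347])]
side [(array([ 0.516, -0.332]), 0.89), (array([ 0.516, -0.299]), 0.62)]
measure []
torch_1 []
pencil_1 [array([ 0.727, -0.341])]
   3    1    3    1    3    3    0    4   -1   -1   -2    2    0    2    1   -1    2   -1
   1    1    3    2    1    2    4    2    1    3    2    0   -1    4    0    2    1    3
   1    2   -3    2    2    2    2    1    0    1    0    1    1    2   -4   -5   -2    2
   2    2    0    2    3    0    2   -3    0   -4   -8  -13  -12  -10   -9  -13  -13   -9
   2    2   -1    2    1    1   -1    0   -3  -11 
[... 1229 characters left out ...]
   -3   -6  -19    0    0  -16   -8  -18   -2    0  -14   -3   -7  -12
   3    3   -3   -6   -2   -4  -15    0    0  -13   -8  -14   -4    0  -11   -2    0   -7
   5    2    3   -4   -5   -3  -12   -4    0  -10   -8  -11  -10  -12  -11   -2   -4   -7
   3    2    2   -3   -8   -4  -11  -23  -11  -21  -11   -9  -14  -15   -9   -4   -7   -8
   4    3    5    0   -1   -1   -5  -14  -16  -14  -10   -4   -6   -5   -3   -1   -5   -2
   2    3    2    1   -3   -7   -8   -7   -6   -4   -5   -4   -2   -7   -6   -1    2    1
   2    4    4    2   -4  -12  -15   -8   -5   -7   -6   -6  -10  -13  -11    1    3    3
   1    2    3    2   -6  -11  -13  -13   -8  -13  -12  -12  -13  -11   -7    1    5   -1
```

```bash
python3 -c "
from h import *
o=observe(); print(o['time'],o['contact_force']); print(hand_in())"
```

```text
82.7 [-0.00346363  0.33101527  0.43382094]
the job is handed in; nothing more can be done
None
```

I ran the full changeover and handed it in at about 83 s of the 210 s; no verdict came back.

**What I did, in order:**
- Switched the isolator off and raised the hood by its bar to the open stop.
- Moved both walnut pieces from bays 1 and 3 into the out-tray.
- Put the three pines in bays 3, 2 and 1. I dragged the one beside the toolbox clear before picking it up.
- Eased the hood shut in the grip, pressed the rear key to its stop, then switched the isolator back on.

**Last checks:**
- **Isolator:** the lever area in the top camera matches the starting (on) picture apart from shading.
- **Hood:** the network puts the bar within about 2 pixels of the shut position. The hood was pressed against its stop before I let go.
- **Keys:** the side image shows the rear key about 2 pixels low and the front and middle keys up. I last looked at them just before the final isolator move. I felt no clear 3 to 5 N resistance during the press, so this rests on the image change and the firm stop at about 74.5 mm.
- **Walnuts:** the side camera finds both in the tray. The top camera's last reading found only one, where a dark rod crosses the view.
- **Tape measure, torch and pencil:** all read within about 1 cm of where they started.

**Doubts:**
- **Bay 1 pine:** one pixel measurement put it about 18 mm from the bay centre, and the limit is 22 mm. The bay strips keep a flat block to about 17 mm, and all three pines touched down at floor height, so I left it.
- **Pines after the hood shut:** I did not look at them again, so a late knock would have gone unseen.

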